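# Reassemble the optics of a photometric gas detector

## Task

Put the detector's optics back together: into the upright barrel drop the lens first, then the spacer, then the filter, so that each lies flat on the one below, and then set the brass hex retaining ring on top, feel for the barrel's three slots with its lugs, and screw it clockwise down to its stop so that it clamps the stack against the spring and stays there. Don't force the ring down on the glass, and leave the solvent bottle, the vial rack and the screwdriver where they are.

Things in the scene. Friction and masses are not known exactly. Their poses are not given: they have to be found in the camera images.
- lens_center (a point): loose lens: clear domed glass in a black metal cell, a disc 36 mm in diameter and 14 mm high, edges chamfered 1.8 mm, same on both faces, 40 g. It starts lying flat on the tray. The point is its centre, 7 mm up; z is the disc's axis
- spacer_center (a point): loose spacer: plain bare aluminium ring, 36 mm outside, 27 mm inside, 14 mm high, edges chamfered 1.8 mm, 30 g, lying flat on the tray. The point is its centre, 7 mm up; z is its axis
- filter_center (a point): loose filter: flat violet glass in a bright steel cell with a black line round it, a disc 36 mm in diameter and 14 mm high, edges chamfered 1.8 mm, same on both faces, 36 g, lying flat on the tray. The point is its centre, 7 mm up; z is the disc's axis
- ring_center (a point): centre of the loose brass retaining ring, a hexagonal tube standing on the tray: 30 mm high, 31 mm across flats (36 across corners), bore 21 mm, 90 g. z up, along the axis. The outward normals of its six flats lie at 0, 60, 120.. degrees from its own x. Grip it across two flats, more than 15 mm above the foot: the lower part goes into the barrel
- ring_lugs (a point): point on the ring's axis at the mid-height of its three lugs, 3 mm above the foot; same axes as the ring. The lugs are 8 mm wide, 4 mm high (1 to 5 mm above the foot) and reach 23.5 mm from the axis; they stand on the middles of the flats at 0, 120 and 240 degrees from the ring's +x
- barrel_mouth (a point): centre of the mouth of the fixed upright barrel, level with its rim, about 91 mm above the bench; z up; x, y are the module's axes. The barrel is a dark tube with a bright slotted rim, 50 mm outside, 38.4 mm bore, 53 mm deep to its sprung seat, mouth chamfered 2 mm. The optics slide freely down its polished bore. With the stack in, a ring whose lugs lie on the rim has its foot 1 mm below the rim
- barrel_slots (a point): on the barrel's axis, 11 mm below the mouth: where the ring's foot comes to rest on the filter once its lugs drop into the three slots (120 degrees apart, open at the top, 44 degrees wide; a lug fills 24). Axes as the module's. One slot's middle lies up to 36 degrees either side of +x; this angle is NOT measured: look, or turn the ring on the rim till it drops
- ring_home (a point): on the barrel's axis, 13.5 mm below the mouth: where the ring's foot is when screwed home. Clockwise from above, each lug leaves its slot under an overhang that slopes 3.5 mm down over 30 degrees, like a coarse thread, then runs level for 28 to a solid stop. From mid-slot to the stop is 68 degrees; fully drawn down from 45 on. Let the ring sink as it turns
- barrel_floor (a point): centre of the upper face of the seat inside the barrel when the spring is not pressed, 53 mm below the mouth, on the barrel's axis; z up; x and y are the module's axes
- seat (a joint): how far the sprung seat at the bottom of the barrel is pressed down (m): 0 with the stack lying loose on it, 0.0025 when the ring is screwed home, 0.006 at most. The spring pushes back with 5 N at the start and 1.6 N more per mm
- module: the detector module that carries the barrel: base plate 130 x 130 x 10 mm, grey housing 86 x 86 mm up to 30 mm, steel and brass fittings at its +x side, fixed; origin at the centre of its underside on the bench
- tray: blue flat parts tray 190 x 190 mm, fixed; its floor is 4 mm and its lip 7 mm above the bench; origin at the centre of its underside. The four loose parts stand on it near the corners of a 90 mm square, in any order
- bottle: amber solvent bottle with a white cap, 60 mm in diameter, 120 mm high; not to be disturbed; origin at the centre of its underside
- vial_rack: grey vial rack with small capped vials, 55 x 115 x 42 mm; not to be disturbed; origin at the centre of its underside
- screwdriver: screwdriver lying on the bench, about 170 mm long; not to be disturbed; origin under its middle
There are look-alikes about, which are no part of the job. Leave any pink look-alike of the part that bears spacer_center alone. Of the things shaped like the module, the grey one is meant.

How it is judged:
On the way, in this order (a step that is already met when the one before it is completed fails the run):
1. the lens lies flat on the seat in the barrel (horizontal distance between lens_center and barrel_floor below 0.003 m and z of lens_center in the frame of barrel_floor below 0.009 m and angle between the z axis of lens_center and the z axis of barrel_floor, either way round below 0.12 rad), for 0.2 s.
2. the spacer lies flat on the lens (horizontal distance between spacer_center and barrel_floor below 0.003 m and z of spacer_center in the frame of barrel_floor below 0.023 m and angle between the z axis of spacer_center and the z axis of barrel_floor, either way round below 0.12 rad), for 0.2 s.
3. the filter lies flat on the spacer (horizontal distance between filter_center and barrel_floor below 0.003 m and z of filter_center in the frame of barrel_floor below 0.037 m and angle between the z axis of filter_center and the z axis of barrel_floor, either way round below 0.12 rad), for 0.2 s.
At the end, for the whole second after the job is handed in: Lens, spacer and filter lie flat in the barrel in that order (3 mm off axis, 2 mm off clamped height, 0.1 rad tilt at most); the ring is upright, at most 5 mm off axis and 1.5 mm above its home height, and holds the seat pressed in over 1.5 mm unaided, all at rest (horizontal distance between each of lens_center, spacer_center, filter_center and barrel_floor below 0.003 m and z of lens_center in the frame of barrel_floor between 0.0025 and 0.0065 m and angle between the z axis of each of lens_center, spacer_center, filter_center, ring_center and the z axis of barrel_floor, either way round below 0.1 rad and z of spacer_center in the frame of barrel_floor between 0.0165 and 0.0205 m and z of filter_center in the frame of barrel_floor between 0.0305 and 0.0345 m and horizontal distance between ring_center and barrel_floor below 0.005 m and z of ring_center in the frame of barrel_floor below 0.056 m and value of joint seat above 0.0015 m and linear speed of ring below 0.01 m/s and angular speed of ring below 0.1 rad/s); the robot touches nothing.
It fails at once if the ring is forced down on the filter with more than 60 N (contact force between ring and filter above 60 N).
It fails at once if the solvent bottle is moved by more than 25 mm or tipped (distance of bottle from where it was at the start of the episode above 0.025 m or angle between bottle's own z axis and vertical above 0.3 rad).
It fails at once if the vial rack is moved by more than 25 mm (distance of vial_rack from where it was at the start of the episode above 0.025 m).
It fails at once if the screwdriver is moved by more than 30 mm (distance of screwdriver from where it was at the start of the episode above 0.03 m).
It also fails if it takes over 72 s, if anything falls off the work surface, if the arm or the gripper's body presses on something with over 40 N, if the wrist force passes 120 N, or if a joint passes its speed limit or range.

## Robot

A 6-joint arm with a two-finger parallel gripper is mounted at the origin on the work surface. World frame = base frame: x ahead of the robot, y to its left, z up, the work surface at z = 0. Lengths are in m, angles in rad, forces in N, time in s.
With the tool pointing down it reaches from about 0.3 to 0.875 m from the base axis. Payload 6.4 kg.
Tool frame: the origin (TCP) lies midway between the tips of the shut fingers; the grasp point (between the pads) lies 19 mm behind it; z points along the fingers, y is the direction in which the jaws open and shut (so a half turn about z gives the same grasp; the last joint's range is limited). The gripper opens to 85 mm and grips with 20 to 120 N. Pads are 22 mm wide; open, the fingers measure 114 mm over their backs; the gripper's body (76 mm by 85 mm) begins 54 mm behind the grasp point. The pads swing forward as they close: fully open they stand 13 mm farther back than shut.
Start: joints at [-1.504, 0.181, 1.607, -0, 1.354, -0.206], TCP at [0.155, -0.554, 0.231] pointing down, gripper open.
Joint ranges: [-2.99, 2.99], [-0.89, 2.07], [0.3, 2.58], [-1.14, 4.28], [0, 2.63], [-3.12, 3.12]. Speed limits (rad/s): [2.57, 2.57, 3.01, 3.14, 3.14, 3.14].

## Interface

Orientations are given as a unit quaternion [w, x, y, z].
In Python, from bench import ctrl, optics, ticket gives the robot as it stands. The module is installed in compiled form; this text tells all that it offers.
- The arm moves only by the tool step_arm, never from a script. Its argument "targets" is text: rows parted by semicolons, each of 6 numbers parted by spaces: the shift along the tool's x, y, z in mm, then the turn, a rotation vector about the tool's x, y, z in rad. In form: dx dy dz rx ry rz; .... A call has 1 to 8 rows; each row is the pose to reach, as a shift and turn from the pose commanded when the call began, along the tool's axes at that moment; what a row does not reach only later rows make up. A row lasts 1/8 s, in which the tool goes at most 62.5 mm and 10.7 degrees, less where a joint would pass 70% of its speed; a pose out of reach is approached as far as the arm can. A call with a gripper value outside its range is refused whole. "grip" is the opening in per cent of the stroke, from 0 (shut) to 100 (fully open), set as the call begins (left out, the last holds). The fingers move at their own pace and stop on an object; the grip force is fixed at half the most. Time passes only in rows, so rows that repeat a pose let the fingers close. It gives the time, the measured TCP pose, the force and the opening at its end, in the units of the state.
- ctrl.get_obs(): the state, without advancing time (a new reading comes with each control period).
- optics.camera(name): name is "scene" or "side" or "wrist"; returns a dict with "image" (400x640x3 uint8, red, green, blue), "mtx" (3x3 intrinsics, pixels), "xyz" and "orientation" of the camera in the world. Camera axes: x right, y up, looking along -z (the intrinsics and any distortion apply to the point x, -y, -z); pixel columns grow to the right and rows downward; lengths in m; the calibration is good to about 2 mm. A picture is of the moment at which its call begins. There is no depth.
- ticket.hand_in(): hands the job in, once; it reports no verdict.
The state is a dict: "time_s": time; "q": joint angles; "dq": joint speeds; "joint_efforts": joint torques, N m; "eef_pos": TCP position; "eef_rot": TCP orientation; "wrist_force": force on the tool from outside, world axes, zero at the start; "torque": the same for the moment, N m; "opening": opening from 0.0 (shut) to 1.0 (fully open).
Only numpy, scipy, OpenCV 4.12 (cv2) and the standard library are available. Lean on these libraries where they do the work, as an engineer would, in place of code of your own. Each camera call takes 0.05 s, during which the arm holds its last target.

## Working session

There is one attempt and no reset: what is moved stays moved. The work goes in short steps, Python scripts to look and compute and a tool call to move; the robot and the scene stay as the last step left them, time stands still between calls to the robot, and variables do not carry over. Pictures are saved under pics/ and viewed, and the job is handed in when it is done.

Besides the shell and the picture viewer there is one more tool, called after "Emit:" by a JSON object that holds its "fn" and its "kwargs". step_arm: Moves the arm, as the interface text tells. Its arguments: {"type":"object","properties":{"targets":{"type":"string"},"grip":{"type":"number"}},"required":["targets"]}

```bash
mkdir -p pics
python3 - <<'E'
from bench import ctrl, optics
import cv2
o=ctrl.get_obs(); print(o)
for n in ["scene","side","wrist"]:
    c=optics.camera(n); cv2.imwrite(f"pics/{n}0.png",c["image"][:,:,::-1]); print(n,c["mtx"],c["xyz"],c["orientation"],[k for k in c])
E
```

```text
{'time_s': 0.0, 'q': array([-1.50429354e+00,  1.81589639e-01,  1.60800749e+00, -4.67903825e-07,
        1.35376348e+00, -2.06293697e-01]), 'dq': array([-0.00118277,  0.00070051, -0.00013903, -0.00087473, -0.00176045,
        0.00102688]), 'joint_efforts': array([ 9.08972979e-04, -4.44863605e+01, -3.51338589e+01, -3.61372331e-04,
        8.71364056e-03,  4.01909631e-05]), 'eef_pos': array([ 0.15490291, -0.55317606,  0.23035706]), 'eef_rot': array([-8.81835961e-04,  9.90711779e-01,  1.35975696e-01,  6.15079169e-05]), 'wrist_force': array([-0.21421075,  0.28082656,  0.07976503]), 'torque': array([ 0.03676902,  0.02120613, -0.07103179]), 'opening': 1.0012929117552405}
scene [[477.08562825   0.         325.19824521]
 [  0.         477.08562825 193.74867902]
 [  0.           0.           1.        ]] [ 1.24132778 -0.59798888  0.9597535 ] [0.84040023 0.34643256 0.16595797 0.3823217 ] ['image', 'mtx', 'xyz', 'orientation']
side [[385.0077741    0.         318.83597781]
 [  0.         385.0077741  197.20927845]
 [  0.           0.           1.        ]] [0.50551924 0.60207162 0.6230438 ] [-0.06103378 -0.0164636   0.43875889  0.89637853] ['image', 'mtx', 'xyz', 'orientation']
wrist [[320.39670994   0.         319.88485831]
 [  0.         320.39670994 203.36230923]
 [  0.           0.           1.        ]] [ 0.23623011 -0.53136753  0.37325725] [ 0.78565859 -0.1315947   0.10148641 -0.59592275] ['image', 'mtx', 'xyz', 'orientation']
```

View pics/scene0.png

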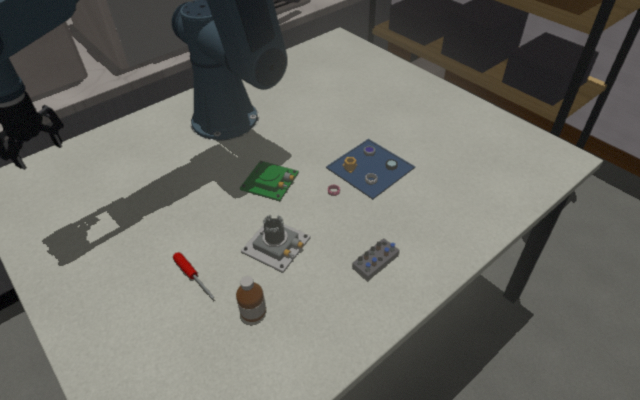

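View pics/side0.png

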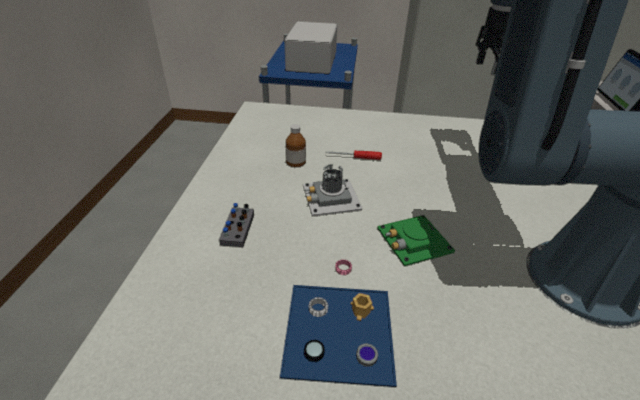

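View pics/wrist0.png

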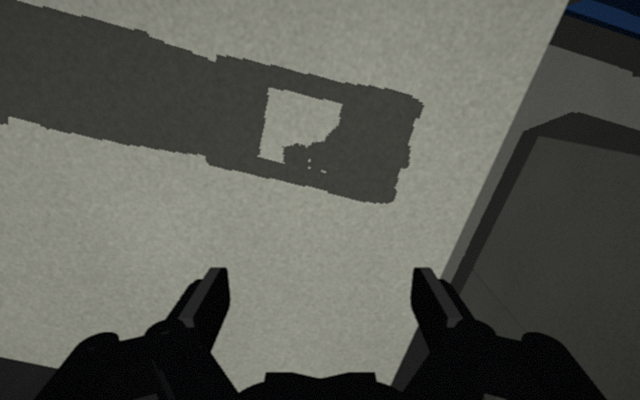

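Candidates (side view): the lens could be the black disc (314,350). The spacer could be the bare ring (318,306) or the pink look-alike (344,267), and I choose the bare one on the tray. The filter could be the violet disc (367,353), and the ring the brass hex (362,305). The module could be the grey one (332,190) or the green look-alike (415,238), and I choose grey. I'll check these in crops and compute positions.

```bash
cat > h.py <<'E'
import numpy as np, cv2
from scipy.spatial.transform import Rotation as R
def q2r(q): q=np.asarray(q,float); return R.from_quat([q[1],q[2],q[3],q[0]])
def ray(c,u,v):
    d=np.linalg.inv(c["mtx"])@np.array([u,v,1.0]); d=np.array([d[0],-d[1],-d[2]])
    return np.array(c["xyz"]),q2r(c["orientation"]).apply(d)
def onz(c,u,v,z):
    o,d=ray(c,u,v); return o+d*(z-o[2])/d[2]
def proj(c,p):
    x=q2r(c["orientation"]).inv().apply(np.asarray(p)-c["xyz"]); x=np.array([x[0],-x[1],-x[2]])
    y=c["mtx"]@x; return y[:2]/y[2]
def tri(c1,p1,c2,p2):
    o1,d1=ray(c1,*p1);o2,d2=ray(c2,*p2)
    s,_,_,_=np.linalg.lstsq(np.stack([d1,-d2],1),o2-o1,rcond=None)
    a=o1+d1*s[0];b=o2+d2*s[1]; return (a+b)/2,np.linalg.norm(a-b)
def save(name,img,crop=None,f=1):
    if crop: x0,y0,x1,y1=crop; img=img[y0:y1,x0:x1]
    cv2.imwrite("pics/"+name+".png",cv2.resize(img[:,:,::-1],None,fx=f,fy=f,interpolation=cv2.INTER_CUBIC))
E
python3 - <<'E'
from h import *
from bench import optics
s=optics.camera("side"); w=optics.camera("scene"); wr=optics.camera("wrist")
save("sidecrop",s["image"],(270,150,430,270),5)
save("sidecrop2",s["image"],(270,260,430,380),5)
for n,p,z in [("lens",(314,350),.018),("spacer",(318,306),.018),("filter",(367,353),.018),("ring",(362,297),.034),("barrel",(333,170),.091),("pink",(344,267),.014)]:
    print(n,onz(s,*p,z))
for n,p,z in [("lens",(392,164),.018),("spacer",(371,177),.018),("filter",(370,149),.018),("ring",(350,159),.034),("barrel",(275,218),.091),("bottle",(247,282),.12),("rack",(376,250),.04)]:
    print("sc",n,onz(w,*p,z))
r=q2r(wr["orientation"]).as_matrix(); print("wristcam look",-r[:,2],"up",r[:,1])
T=q2r([-8.8e-4,.99071,.135976,6e-5]).as_matrix(); print(T); print("cam in tool",T.T@(np.array(wr["xyz"])-[.1549,-.5532,.2304]), T.T@r)
E
```

```text
lens [0.54324522 0.24862936 0.018     ]
spacer [0.54771252 0.15938185 0.018     ]
filter [0.45385649 0.24169725 0.018     ]
ring [0.46744126 0.13943595 0.034     ]
barrel [ 0.5563469  -0.19154607  0.091     ]
pink [0.50634154 0.05207021 0.014     ]
sc lens [0.55150952 0.2414251  0.018     ]
sc spacer [0.55061705 0.15467335 0.018     ]
sc filter [0.45804146 0.24174772 0.018     ]
sc ring [0.46508702 0.15062667 0.034     ]
sc barrel [ 0.55323608 -0.18455545  0.091     ]
sc bottle [ 0.68415302 -0.35152442  0.12      ]
sc rack [ 0.76149269 -0.03807818  0.04      ]
wristcam look [-0.31626099 -0.08653027 -0.94471768] up [ 0.90968982  0.25487155 -0.32787944]
[[ 9.63020920e-01  2.69426600e-01 -1.20432975e-04]
 [ 2.69426389e-01 -9.63019379e-01  1.75997278e-03]
 [ 3.58204194e-04 -1.72733843e-03 -9.99998444e-01]]
cam in tool [ 0.08422553  0.00078569 -0.14320007] [[-2.83906354e-04  9.44601999e-01  3.28217888e-01]
 [ 9.99999946e-01  2.14748342e-04  2.46953713e-04]
 [ 1.62788724e-04  3.28217941e-01 -9.44602010e-01]]
```

View pics/sidecrop.png

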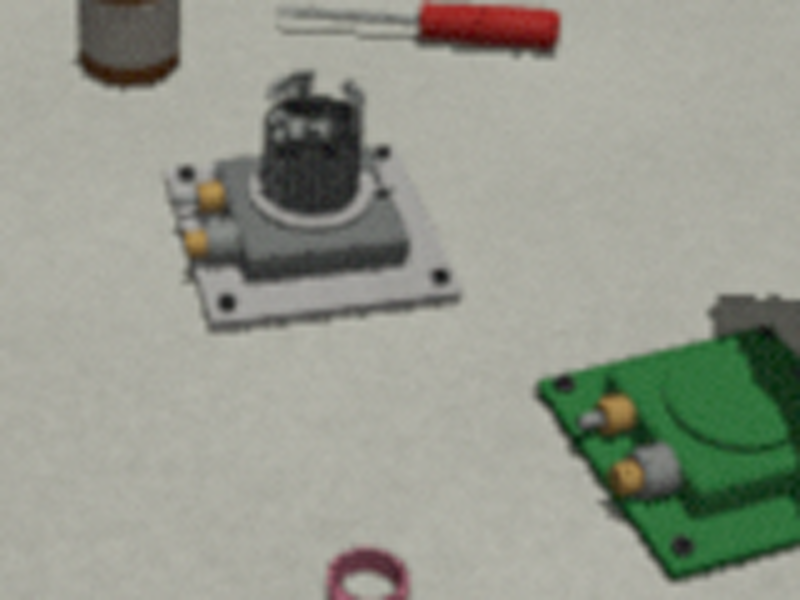

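View pics/sidecrop2.png

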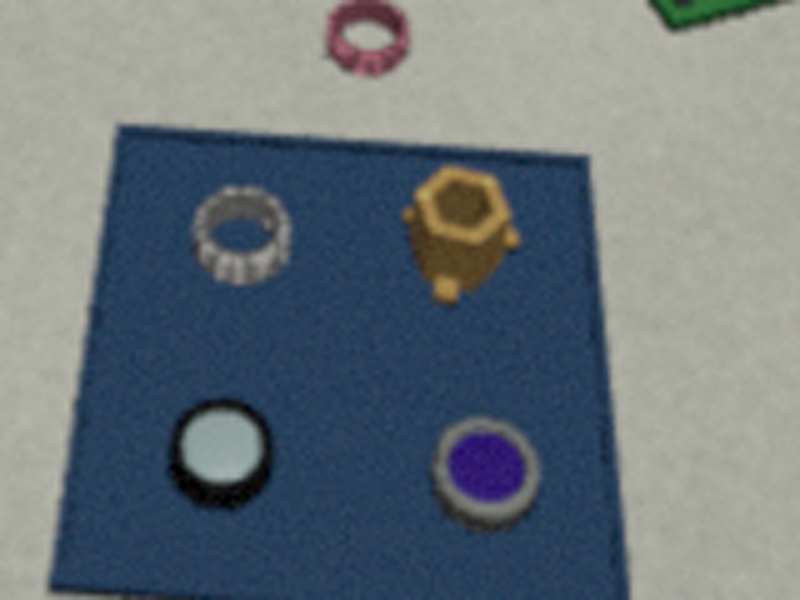

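The crops confirm the choices: bare-metal spacer, pale lens in a black cell, violet filter and brass hex on the blue tray, and a grey module with the slotted barrel. On the way to the tray I'll look at the barrel with the wrist camera.

Emit:
{"fn": "step_arm", "kwargs": {"targets": "53 -30 0 0 0 0; 106 -60 0 0 0 0; 160 -91 10 0 0 0; 213 -121 15 0 0 0; 266 -151 20 0 0 0; 320 -181 25 0 0 0; 373 -212 30 0 0 0; 426 -242 30 0 0 0"}}

```text
time_s: 1.3
eef_pos: [0.501, -0.2041, 0.201]
eef_rot: [-0.0, 0.991, 0.136, -0.0]
wrist_force: [-0.3, -0.9, 0.2]
opening: 1.004
```

Emit:
{"fn": "step_arm", "kwargs": {"targets": "0 0 0 0 0 0;0 0 0 0 0 0;0 0 0 0 0 0"}}

```text
time_s: 1.68
eef_pos: [0.4992, -0.207, 0.2013]
eef_rot: [0.0, 0.991, 0.135, -0.0]
wrist_force: [0.3, -0.2, -0.5]
opening: 1.0
```

Run:
```python
from h import *
from bench import optics,ctrl
o=ctrl.get_obs(); print(o["time_s"],o["eef_pos"],o["q"],o["wrist_force"])
w=optics.camera("wrist"); save("w1",w["image"]); p=proj(w,[.555,-.19,.091]); print(p,w["xyz"])
u,v=map(int,p); save("w1c",w["image"],(max(u-80,0),max(v-60,0),u+80,v+60),5); np.save("w1.npy",w,allow_pickle=True)
```

```text
1.675 [ 0.49922423 -0.20700975  0.20125791] [-6.12620632e-01  1.33255138e-01  1.72435319e+00 -3.37079331e-04
  1.28412377e+00  6.87264964e-01] [ 0.32101961 -0.2095284  -0.47684599]
[317.51738561 127.63539183] [ 0.58062252 -0.18504613  0.34398952]
```

View pics/w1.png

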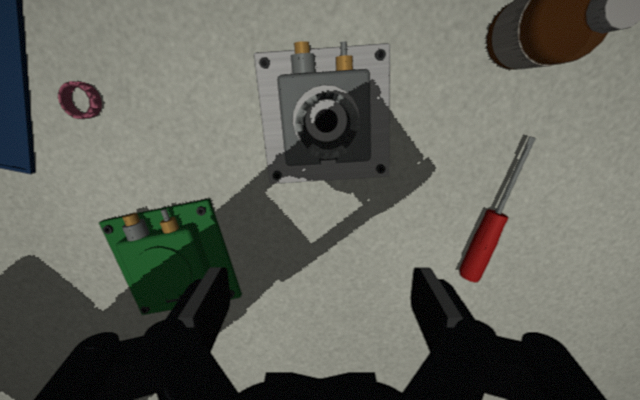

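View pics/w1c.png

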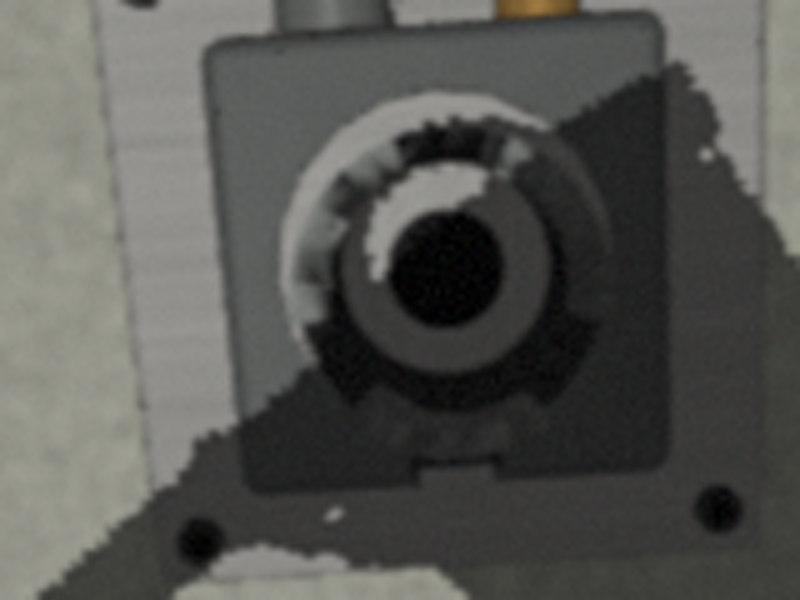

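Run:
```python
from h import *
w=np.load("w1.npy",allow_pickle=True).item()
g=(np.clip(w["image"]/255.,0,1)**.5*255).astype(np.uint8)
save("w1g",g,(280,80,370,165),7)
```

```text
(no output)
```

View pics/w1g.png

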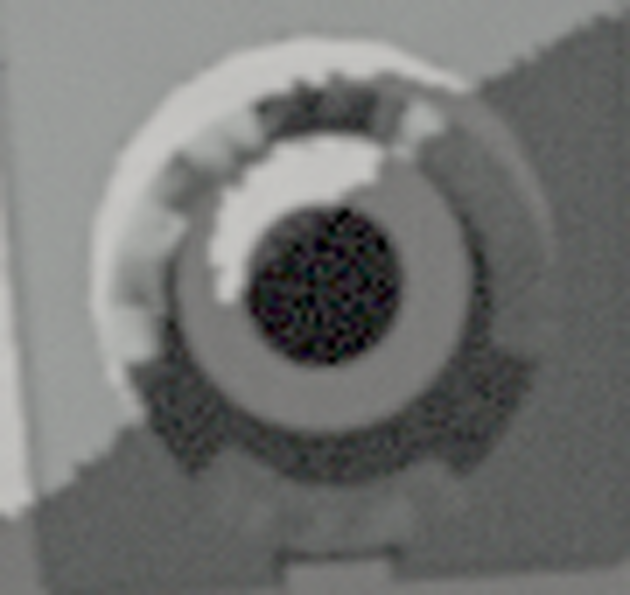

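Run:
```python
from h import *
w=np.load("w1.npy",allow_pickle=True).item()
f=lambda x,y,z:onz(w,x/7+280-.43,y/7+80-.43,z)
print("seat",f(324,285,.038)); 
pts=np.array([f(x,y,.091)[:2] for x,y in [(130,370),(195,475),(540,355),(465,475)]])
from scipy.optimize import least_squares
r=least_squares(lambda c:np.hypot(*(pts-c).T)-.025,[.56,-.19]); print("rim",r.x,r.fun)
c=np.array([*f(324,285,.038)[:2]])
for cc in (r.x,c):
  for a,b in [((130,370),(195,475)),((540,355),(465,475)),((258,100),(385,100))]:
    A=[np.degrees(np.arctan2(*(f(*p,.091)[:2]-cc)[::-1])) for p in (a,b)]; print(A,np.mean(np.unwrap(A,period=360)))
# module yaw from side edges
print([onz(w,*p,.010)[:2] for p in [(264,62),(380,54),(277,175),(381,169)]])
```

```text
seat [ 0.5581326  -0.19672151  0.038     ]
rim [ 0.56184971 -0.19568516] [-0.00099981  0.00045317 -0.00089459  0.00032882]
[np.float64(126.81666991387955), np.float64(158.56232476240356)] 142.68949733814156
[np.float64(-91.57947662335918), np.float64(-127.89861547567045)] -109.73904604951483
[np.float64(37.862321589990266), np.float64(-0.13067932515141692)] 18.865821132419423
[np.float64(117.77479422336832), np.float64(152.6337128995568)] 135.20425356146256
[np.float64(-82.45901769307838), np.float64(-121.99975056733116)] -102.22938413020478
[np.float64(34.48250978222423), np.float64(2.3536382446023776)] 18.418074013413303
[array([ 0.59234889, -0.1259465 ]), array([ 0.62862564, -0.23062221]), array([ 0.48734579, -0.1629332 ]), array([ 0.52335376, -0.26806553])]
```

The rim shows three slots: top at crop (320,100), lower left at (160,420) and lower right at (505,415). The barrel centre is about (0.558,-0.197) and a slot's middle lies at world yaw of about 17°. Next is the tray.

Emit:
{"fn": "step_arm", "kwargs": {"targets": "16 -55 5 0 0 0; 32 -111 10 0 0 0; 49 -167 20 0 0 0; 65 -222 30 0 0 0; 81 -278 40 0 0 0; 98 -333 40 0 0 0; 114 -389 40 0 0 0; 114 -389 40 0 0 0", "grip": 75}}

```text
time_s: 2.72
eef_pos: [0.5047, 0.2018, 0.1615]
eef_rot: [-0.0, 0.99, 0.138, 0.0]
wrist_force: [0.8, -1.1, 0.3]
opening: 0.75
```

Emit:
{"fn": "step_arm", "kwargs": {"targets": "0 0 0 0 0 0;0 0 0 0 0 0"}}

```text
time_s: 2.98
eef_pos: [0.5053, 0.1976, 0.1613]
eef_rot: [0.0, 0.991, 0.135, -0.0]
wrist_force: [0.7, -0.2, -0.5]
opening: 0.754
```

Run:
```python
from h import *
from bench import optics,ctrl
o=ctrl.get_obs(); print(o["time_s"],o["eef_pos"],o["q"],o["wrist_force"])
w=optics.camera("wrist"); save("w2",w["image"]); np.save("w2.npy",w,allow_pickle=True)
for p in [(.55,.245,.018),(.549,.157,.018),(.456,.242,.018),(.466,.145,.034)]: print(proj(w,p))
```

```text
2.975 [0.50527942 0.19763809 0.16127726] [ 1.54190292e-01  1.83399671e-01  1.75363213e+00 -3.60987792e-04
  1.20468444e+00  1.45488432e+00] [ 0.70645783 -0.23635426 -0.52493835]
[280.86854745 126.70140876]
[376.1499748  154.55880664]
[261.70323455 223.46749865]
[362.55203269 246.15314149]
```

View pics/w2.png

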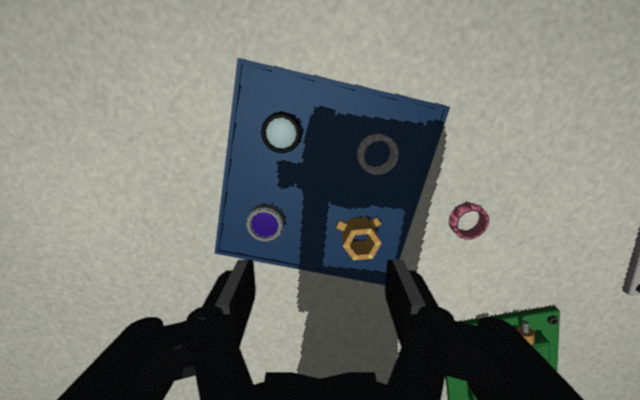

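Wrist view over the tray: lens (282,132), spacer (378,154), filter (266,223), brass ring top (362,244), and the pink look-alike off the tray at (469,220).

```bash
cat > tray.py <<'E'
from h import *
def parts(w,guess,show=True):
    im=w["image"].astype(int); out={}
    hsv=cv2.cvtColor(w["image"],cv2.COLOR_RGB2HSV)
    for n,(u,v) in guess.items():
        win=np.zeros(im.shape[:2],bool); cv2_ = 26
        yy,xx=np.mgrid[:400,:640]; win=np.hypot(xx-u,yy-v)<24
        b=(hsv[:,:,0]>98)&(hsv[:,:,0]<118)&(hsv[:,:,1]>110)   # blue tray
        m=((~b)&win).astype(np.uint8)
        m=cv2.morphologyEx(m,cv2.MORPH_OPEN,np.ones((3,3),np.uint8))
        cs,_=cv2.findContours(m,cv2.RETR_EXTERNAL,cv2.CHAIN_APPROX_NONE)
        c=max(cs,key=cv2.contourArea); e=cv2.fitEllipse(c); out[n]=e
        print(n,np.round(e[0],1),np.round(e[1],1),"centre@z.011",np.round(onz(w,*e[0],.011),4))
    return out
E
python3 - <<'E'
from tray import *
w=np.load("w2.npy",allow_pickle=True).item()
parts(w,dict(lens=(282,132),spacer=(378,154),filter=(266,223)))
save("w2r",w["image"],(325,200,405,270),9)
save("w2s",w["image"],(230,100,420,245),4)
T=[.50528,.19764]
E
```

```text
lens [281.1 132. ] [38.5 38.9] centre@z.011 [0.5446 0.2443 0.011 ]
spacer [377.4 153.8] [41.5 41.8] centre@z.011 [0.549  0.1546 0.011 ]
filter [264.8 222.7] [37.1 38. ] centre@z.011 [0.4544 0.2398 0.011 ]
```

View pics/w2r.png

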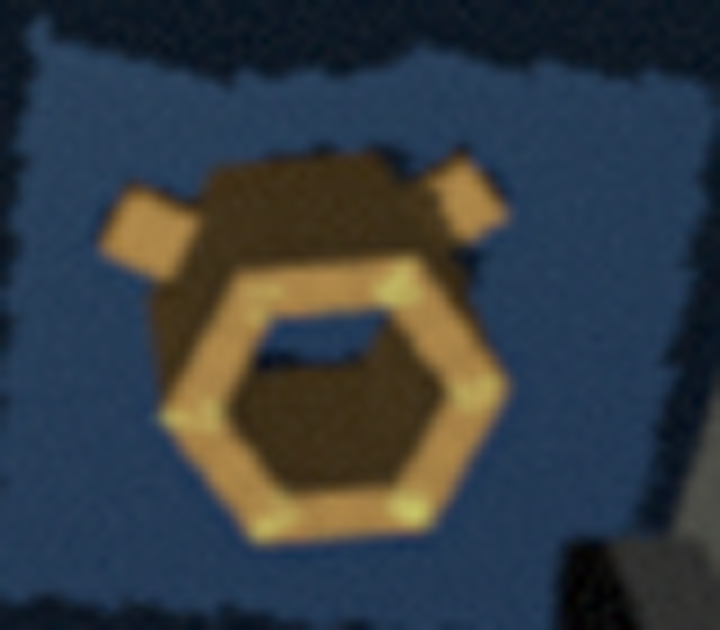

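View pics/w2s.png

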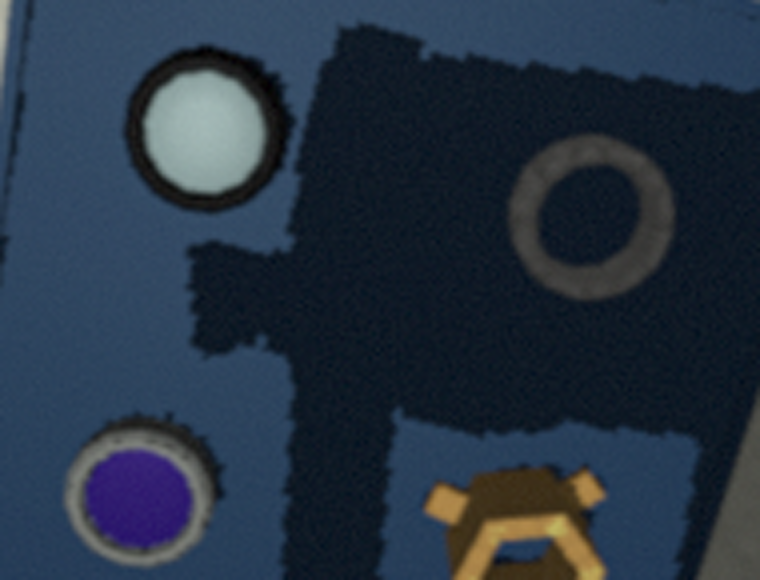

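Emit:
{"fn": "step_arm", "kwargs": {"targets": "25 -17 20 0 0 0; 50 -34 40 0 0 0; 50 -34 65 0 0 0; 50 -34 90 0 0 0; 50 -34 105 0 0 0; 50 -34 110 0 0 0; 50 -34 110 0 0 0", "grip": 65}}

```text
time_s: 3.9
eef_pos: [0.5443, 0.2453, 0.0516]
eef_rot: [-0.0, 0.991, 0.136, 0.0]
wrist_force: [0.6, -0.7, 0.1]
opening: 0.654
```

Run:
```python
from h import *
from bench import optics,ctrl
o=ctrl.get_obs(); print(o["time_s"],o["eef_pos"],o["q"],o["wrist_force"])
w=optics.camera("wrist"); save("w3",w["image"]); np.save("w3.npy",w,allow_pickle=True)
T=q2r(o["eef_rot"])
print(proj(w,[.5446,.2443,.011]),"tool axis at z .011",proj(w,o["eef_pos"]+T.apply([0,0,o["eef_pos"][2]-.018])))
```

```text
3.9 [0.54432269 0.24529354 0.05164833] [2.24769109e-01 4.44404824e-01 1.66798021e+00 1.45792388e-05
 1.02884550e+00 1.52339824e+00] [ 0.61307983 -0.67207981  0.13308377]
[320.87084092 234.40553402] tool axis at z .011 [319.19178995 239.22441732]
```

View pics/w3.png

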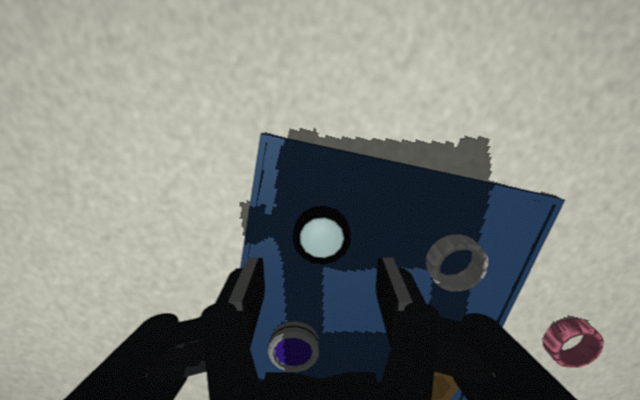

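Emit:
{"fn": "step_arm", "kwargs": {"targets": "0 0 20 0 0 0; 0 0 35 0 0 0; 0 0 41 0 0 0; 0 0 41 0 0 0"}}

```text
time_s: 4.45
eef_pos: [0.5433, 0.2455, 0.0093]
eef_rot: [0.0, 0.991, 0.136, -0.001]
wrist_force: [-0.3, -0.3, 0.1]
opening: 0.649
```

Emit:
{"fn": "step_arm", "kwargs": {"targets": "0 0 0 0 0 0; 0 0 0 0 0 0; 0 0 0 0 0 0;0 0 0 0 0 0; 0 0 0 0 0 0", "grip": 20}}

```text
time_s: 5.08
eef_pos: [0.5446, 0.2458, 0.0112]
eef_rot: [-0.0, 0.991, 0.136, 0.001]
wrist_force: [-1.0, -0.0, 6.7]
opening: 0.373
```

Run:
```python
from h import *
from bench import optics,ctrl
o=ctrl.get_obs(); print(o["time_s"],o["eef_pos"],o["opening"],o["wrist_force"])
w=optics.camera("wrist"); save("w4",w["image"],(220,150,420,300),4)
```

```text
5.075 [0.54464859 0.24580305 0.01118618] 0.37299612031317103 [-1.02916156 -0.02061441  6.7265748 ]
```

View pics/w4.png

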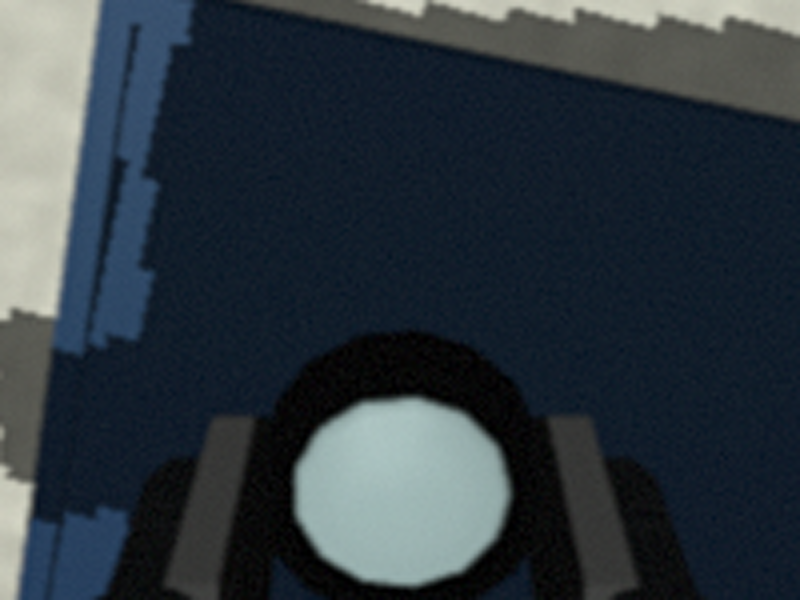

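Opening 31.7 mm plus an upward force means the pads are on the lens's top chamfer, so the tips sit about 5 mm behind the TCP at this opening. I'll reopen and go 6 mm lower.

Emit:
{"fn": "step_arm", "kwargs": {"targets": "0 0 0 0 0 0; 0 0 0 0 0 0; 0 0 3 0 0 0; 0 0 6 0 0 0; 0 0 6 0 0 0", "grip": 55}}

```text
time_s: 5.75
eef_pos: [0.5435, 0.2455, 0.0037]
eef_rot: [0.0, 0.991, 0.136, -0.001]
wrist_force: [-0.5, -0.9, -0.2]
opening: 0.546
```

Emit:
{"fn": "step_arm", "kwargs": {"targets": "0 0 0 0 0 0; 0 0 0 0 0 0; 0 0 0 0 0 0;0 0 0 0 0 0; 0 0 0 0 0 0", "grip": 20}}

```text
time_s: 6.38
eef_pos: [0.5442, 0.2457, 0.0046]
eef_rot: [-0.0, 0.991, 0.136, 0.0]
wrist_force: [0.5, 0.7, 2.4]
opening: 0.385
```

Emit:
{"fn": "step_arm", "kwargs": {"targets": "0 0 -5 0 0 0; 0 0 -20 0 0 0; 0 0 -40 0 0 0; 0 0 -40 0 0 0"}}

```text
time_s: 6.88
eef_pos: [0.5461, 0.2462, 0.0473]
eef_rot: [-0.0, 0.991, 0.136, 0.003]
wrist_force: [-0.1, -0.4, -0.4]
opening: 0.386
```

Run:
```python
from h import *
from bench import optics,ctrl
o=ctrl.get_obs(); print(o["time_s"],o["eef_pos"],o["opening"],o["wrist_force"])
w=optics.camera("wrist"); save("w5",w["image"],(220,190,420,340),4)
s=optics.camera("side"); u,v=map(int,proj(s,o["eef_pos"])); print(u,v); save("s5",s["image"],(u-50,v-40,u+50,v+40),8)
```

```text
6.875 [0.54605687 0.24617634 0.04732758] 0.3863719004765596 [-0.13275654 -0.43751954 -0.39876253]
312 338
```

View pics/w5.png

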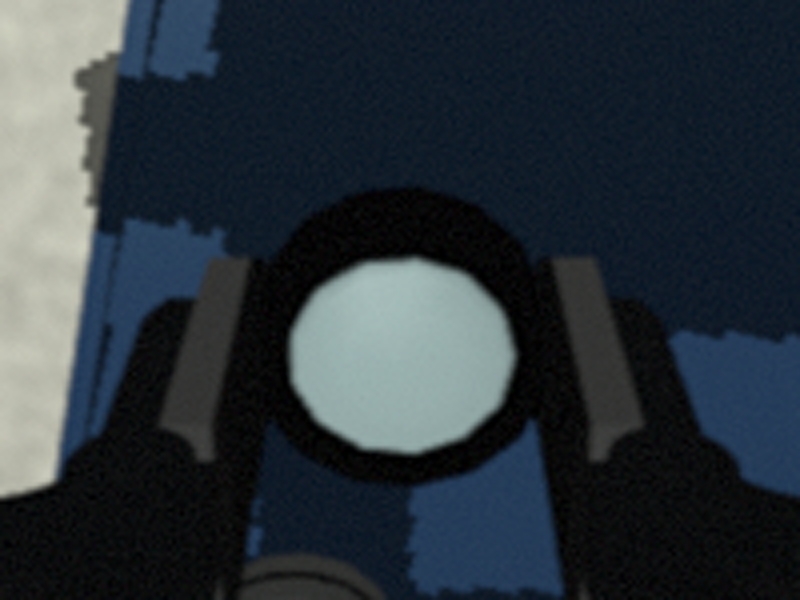

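View pics/s5.png

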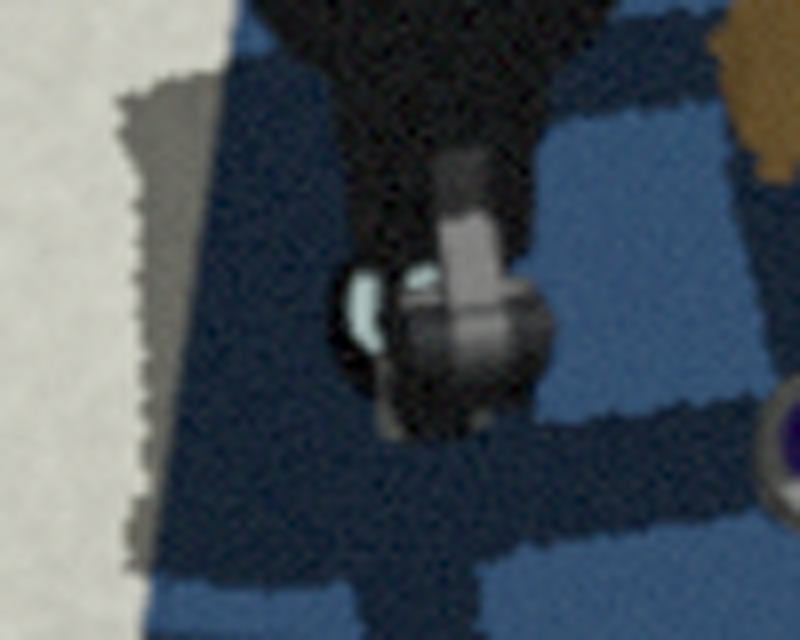

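The lens is held level between the pads. Carrying it to the barrel.

Emit:
{"fn": "step_arm", "kwargs": {"targets": "0 0 -50 0 0 0; -15 61 -90 0 0 0; -30 122 -90 0 0 0; -46 184 -90 0 0 0; -61 246 -90 0 0 0; -76 307 -90 0 0 0; -92 369 -90 0 0 0; -107 430 -90 0 0 0"}}

```text
time_s: 7.98
eef_pos: [0.5556, -0.1834, 0.1337]
eef_rot: [-0.0, 0.991, 0.136, -0.0]
wrist_force: [0.9, -0.4, -0.7]
opening: 0.389
```

Emit:
{"fn": "step_arm", "kwargs": {"targets": "0 0 0 0 0 0; 0 0 15 0 0 0; 0 0 20 0 0 0; 0 0 20 0 0 0"}}

```text
time_s: 8.48
eef_pos: [0.5557, -0.1798, 0.113]
eef_rot: [-0.001, 0.991, 0.137, -0.001]
wrist_force: [0.6, 0.6, -1.0]
opening: 0.391
```

```bash
cat > chk.py <<'E'
import sys
from h import *
from bench import optics,ctrl
t=sys.argv[1]
o=ctrl.get_obs(); print(o["time_s"],o["eef_pos"],o["opening"],o["wrist_force"],o["q"][5])
B=[.558,-.197,.091]
ims=[]
for n in ["scene","side","wrist"]:
    c=optics.camera(n); u,v=map(int,proj(c,B)); h=30 if n!="wrist" else 70
    print(n,proj(c,B)); v0=min(max(v-h,0),400-2*h)
    im=c["image"][v0:v0+2*h,u-h:u+h]
    im=(np.clip(im/255.,0,1)**.6*255).astype(np.uint8)
    ims.append(cv2.resize(im,(400,400),interpolation=cv2.INTER_CUBIC)); print("  crop origin",u-h,v0,"scale",400/2/h)
    if n=="wrist" : save("w_"+t,im,None,4)
cv2.imwrite("pics/"+t+".png",np.hstack(ims[:2])[:,:,::-1])
E
python3 chk.py c1
```

```text
8.475 [ 0.55568791 -0.1797713   0.11303777] 0.39051470487593437 [ 0.63279565  0.55385984 -1.00194521] 0.7798557085947658
scene [272.06044257 221.57947856]
  crop origin 242 191 scale 6.666666666666667
side [332.54724697 168.73098201]
  crop origin 302 138 scale 6.666666666666667
wrist [347.16386376 251.65899629]
  crop origin 277 181 scale 2.857142857142857
```

View pics/c1.png

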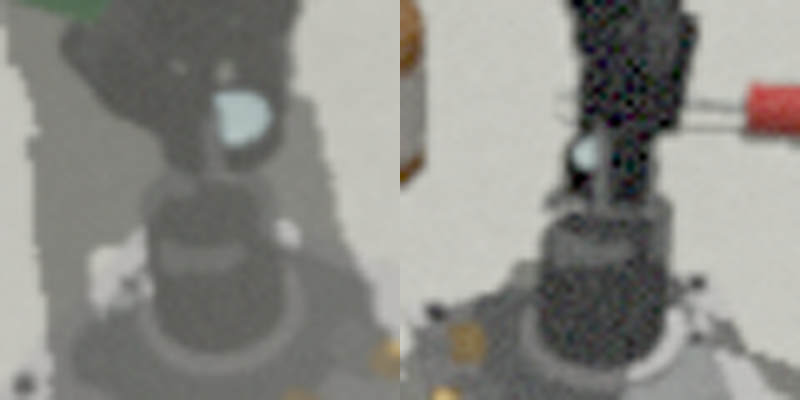

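View pics/w_c1.png

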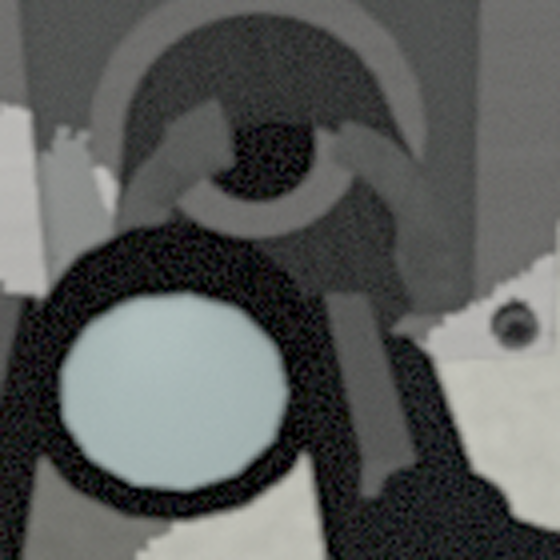

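Run:
```python
from h import *
from bench import optics,ctrl
c=optics.camera("wrist"); o=ctrl.get_obs()
f=lambda x,y,z:onz(c,x/4+277-.4,y/4+181-.4,z)
print("seat hole",f(266,160,.038),"collar",f(260,170,.03))
print("lens centre top at z",o["eef_pos"][2]+.0135, f(173,388,o["eef_pos"][2]+.0135), o["eef_pos"])
print("screw r",f(517,323,.010))
```

```text
seat hole [ 0.55623405 -0.19923214  0.038     ] collar [ 0.55096616 -0.20021025  0.03      ]
lens centre top at z 0.1281981949846291 [ 0.55961684 -0.18053902  0.12819819] [ 0.55670209 -0.18114719  0.11469819]
screw r [ 0.52398617 -0.26828784  0.01      ]
```

Emit:
{"fn": "step_arm", "kwargs": {"targets": "-3 8 0 0 0 0; -6 16 5 0 0 0; -6 16 9 0 0 0; -6 16 9 0 0 0"}}

```text
time_s: 9.18
eef_pos: [0.5543, -0.1987, 0.1045]
eef_rot: [-0.001, 0.991, 0.136, -0.001]
wrist_force: [-0.3, 0.4, -0.6]
opening: 0.385
```

```bash
python3 chk.py c2
```

```text
9.175 [ 0.55427431 -0.19865417  0.10453215] 0.3846217875971123 [-0.27422358  0.39753085 -0.64131337] 0.7529329584179739
scene [272.06044257 221.57947856]
  crop origin 242 191 scale 6.666666666666667
side [332.54724697 168.73098201]
  crop origin 302 138 scale 6.666666666666667
wrist [317.92228048 248.73588812]
  crop origin 247 178 scale 2.857142857142857
```

View pics/c2.png

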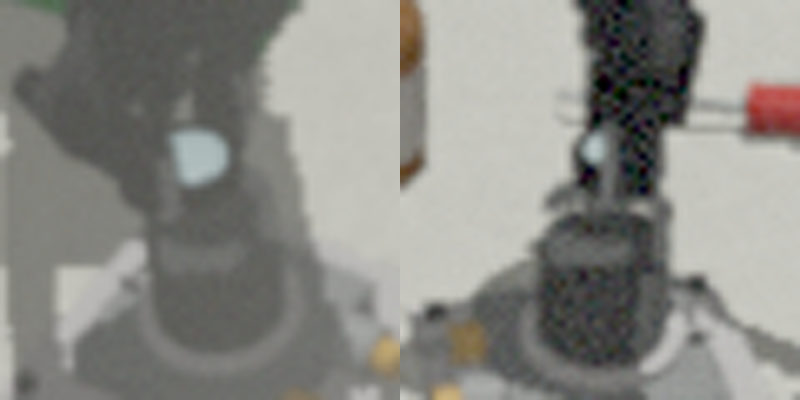

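View pics/w_c2.png

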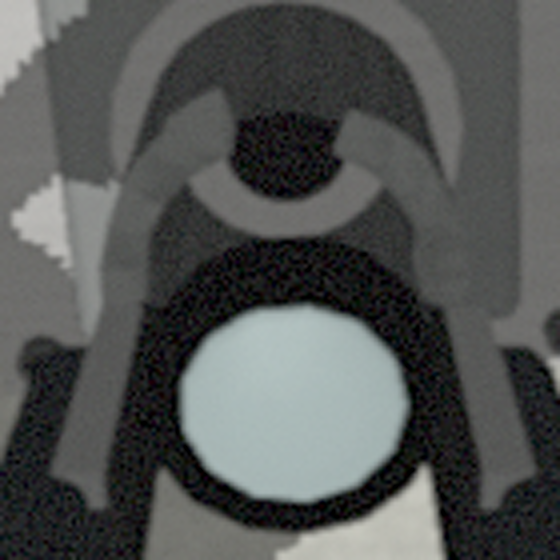

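Run:
```python
from h import *
from bench import optics,ctrl
c=optics.camera("wrist"); o=ctrl.get_obs(); T=q2r(o["eef_rot"])
def tl(x,y,z): 
    p=onz(c,x/4+247-.4,y/4+178-.4,z); return np.round(T.inv().apply(p-o["eef_pos"])*1e3,1)
print(o["eef_pos"],"z rel")
for n,p,z in [("inL",(233,150),.091),("inR",(335,150),.091),("outL",(212,90),.091),("outR",(352,108),.091),("rimLout",(106,250),.091),("rimRout",(467,250),.091),("rimLin",(150,280),.091),("rimRin",(416,280),.091),("seat",(287,155),.038),("lens",(294,403),.0175+o["eef_pos"][2]-.004),("lensbottomarc",(294,525),.012+o["eef_pos"][2]),("lenstoparc",(290,240),.002+o["eef_pos"][2])]:
    print(n,tl(*p,z))
```

```text
[ 0.55490491 -0.19858886  0.105353  ] z rel
inL [23.1 -7.5 14.4]
inR [23.1  5.9 14.4]
outL [ 31.4 -10.1  14.4]
outR [29.   8.1 14.4]
rimLout [  8.6 -24.9  14.4]
rimRout [ 8.6 23.9 14.4]
rimLin [  4.1 -19.1  14.4]
rimRin [ 4.1 17.1 14.4]
seat [ 1.6 -0.7 67.4]
lens [  2.5   0.5 -13.5]
lensbottomarc [-15.6   0.5 -12. ]
lenstoparc [17.8  0.1 -2. ]
```

Run:
```python
from h import *
from bench import optics,ctrl
o=ctrl.get_obs()
for n,u0,v0 in [("scene",242,191),("side",302,138)]:
    c=optics.camera(n)
    for p in [(.557,-.1975,.05),(.557,-.1975,.091),(.557,-.1975,.118),(.582,-.1975,.091)]+[list(o["eef_pos"])]:
        print(n,p,(proj(c,p)-[u0,v0]+.4)*6.667)
    h=22; im=c["image"]; u,v=map(int,proj(c,[.557,-.1975,.1]))
    g=(np.clip(im/255.,0,1)**.5*255).astype(np.uint8)
    save("z_"+n,g,(u-h,v-h,u+h,v+h),14); print(u-h,v-h)
```

```text
scene (0.557, -0.1975, 0.05) [210.52371876 278.56558545]
scene (0.557, -0.1975, 0.091) [200.36447155 205.68906917]
scene (0.557, -0.1975, 0.118) [193.3948707 155.6932162]
scene (0.582, -0.1975, 0.091) [241.1495857  244.24444622]
scene [np.float64(0.5549049104340582), np.float64(-0.19858886426811348), np.float64(0.10535300241705114)] [190.86444751 177.58995046]
249 196
side (0.557, -0.1975, 0.05) [204.13343432 296.29488942]
side (0.557, -0.1975, 0.091) [209.11820587 207.05236786]
side (0.557, -0.1975, 0.118) [212.5464726  145.67600105]
side (0.582, -0.1975, 0.091) [142.64444637 201.11945447]
side [np.float64(0.5549049104340582), np.float64(-0.19858886426811348), np.float64(0.10535300241705114)] [216.83465493 173.60225108]
311 143
```

View pics/z_scene.png

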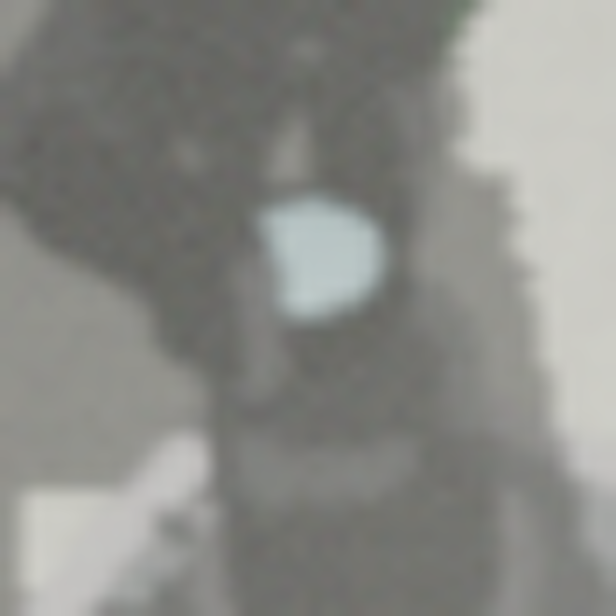

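View pics/z_side.png

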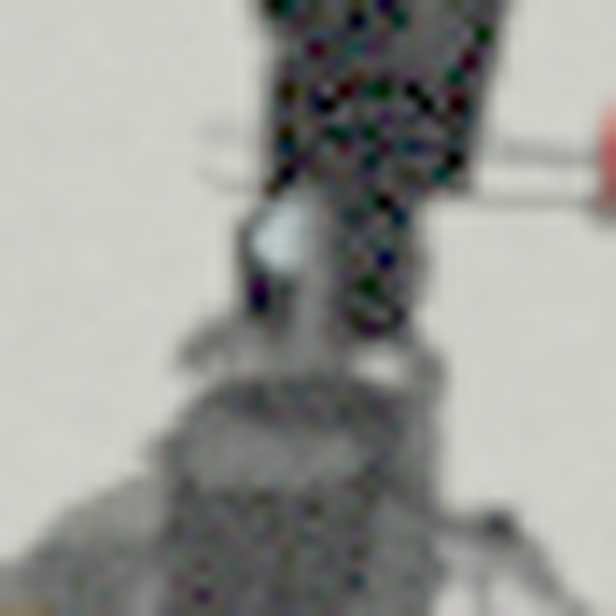

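Run:
```python
from h import *
from bench import optics,ctrl
c=optics.camera("wrist")
g=cv2.convertScaleAbs(c["image"],alpha=2.2,beta=0)
save("z_w",g,(265,170,375,250),7); np.save("z_w.npy",c,allow_pickle=True)
```

```text
(no output)
```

View pics/z_w.png

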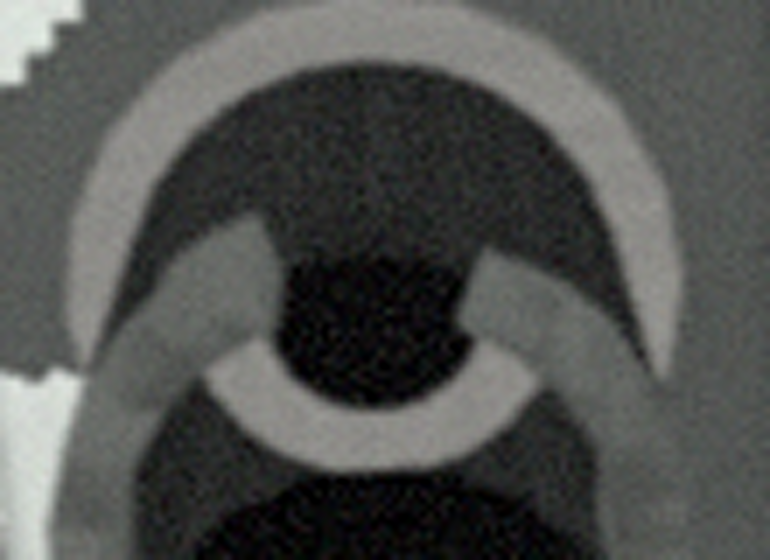

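Run:
```python
from h import *
from bench import ctrl
from scipy.optimize import least_squares
c=np.load("z_w.npy",allow_pickle=True).item(); o=ctrl.get_obs(); T=q2r(o["eef_rot"])
def tl(x,y,z): 
    p=onz(c,x/7+265-.43,y/7+170-.43,z); return T.inv().apply(p-o["eef_pos"])*1e3
P=np.array([tl(x,y,.091)[:2] for x,y in [(255,212),(180,265),(105,350),(62,470),(488,248),(565,300),(640,380),(685,480)]])
r=least_squares(lambda v:np.hypot(*(P-v[:2]).T)-v[2],[0,0,25]);print(r.x,r.fun)
r=least_squares(lambda v:np.hypot(*(P-v[:2]).T)-25,[0,0]);print(r.x,r.fun)
for n,a in [("outL",(255,212)),("inL",(283,275)),("outR",(488,248)),("inR",(460,312))]:
    d=tl(*a,.091)[:2]-r.x; print(n,d,np.hypot(*d),np.degrees(np.arctan2(d[1],d[0])))
# collar ring at base (z~.03) 
P=np.array([tl(x,y,.030)[:2] for x,y in [(68,290),(110,130),(240,20),(375,-3),(520,40),(640,155),(683,290)]])
r=least_squares(lambda v:np.hypot(*(P-v[:2]).T)-v[2],[0,0,25]);print("collar",r.x,r.fun)
P=np.array([tl(x,y,.038)[:2] for x,y in [(280,350),(310,390),(375,410),(440,390),(472,350)]])
r=least_squares(lambda v:np.hypot(*(P-v[:2]).T)-v[2],[0,0,25]);print("hole",r.x,r.fun)
```

```text
[ 7.47601439 -1.41636    23.88223003] [ 1.50364515  0.26419473 -0.39527643 -0.46330225 -0.63413216 -0.98336143
 -0.31033039  1.01856278]
[ 5.9748905  -1.46476313] [ 1.80163369  0.37476511 -0.68123538 -1.37872213 -0.35123261 -0.92496418
 -0.66954159  0.13359487]
outL [25.6154604  -7.88516056] 26.80163369017734 -17.10984032184775
inL [20.6565493  -5.89205778] 21.480441656063704 -15.920227191144049
outR [22.7947447   9.37877114] 24.648767388089333 22.364443954193266
inR [17.69980968  7.35060125] 19.165453332242308 22.55275369270614
collar [ 1.7033554  -1.33111536 31.88075113] [-0.39313126  0.19658777  0.46674408  0.08901462 -0.50662732 -0.37687782
  0.52428993]
hole [ 2.88743183 -0.81143698 10.41501995] [-0.05323236  0.10670336 -0.07593427  0.01114885  0.01131442]
```

The side and scene views and the wrist view of the rim agree that the lens should go about 3 mm further along +x_tool and about -1.3 mm along y_tool. Correcting, then descending gently.

Emit:
{"fn": "step_arm", "kwargs": {"targets": "3 -1.3 0 0 0 0; 3 -1.3 6 0 0 0; 3 -1.3 10 0 0 0; 3 -1.3 13 0 0 0; 3 -1.3 14 0 0 0; 3 -1.3 14 0 0 0"}}

```text
time_s: 10.28
eef_pos: [0.5573, -0.1966, 0.0912]
eef_rot: [-0.0, 0.991, 0.136, -0.0]
wrist_force: [-0.0, -0.6, -0.0]
opening: 0.39
```

```bash
python3 chk.py c3
```

```text
10.275 [ 0.55733877 -0.19662585  0.0912108 ] 0.39002589873692595 [-0.0266252  -0.60686153 -0.032038  ] 0.7581865100446216
scene [272.06044257 221.57947856]
  crop origin 242 191 scale 6.666666666666667
side [332.54724697 168.73098201]
  crop origin 302 138 scale 6.666666666666667
wrist [319.79850489 266.75643357]
  crop origin 249 196 scale 2.857142857142857
```

View pics/c3.png

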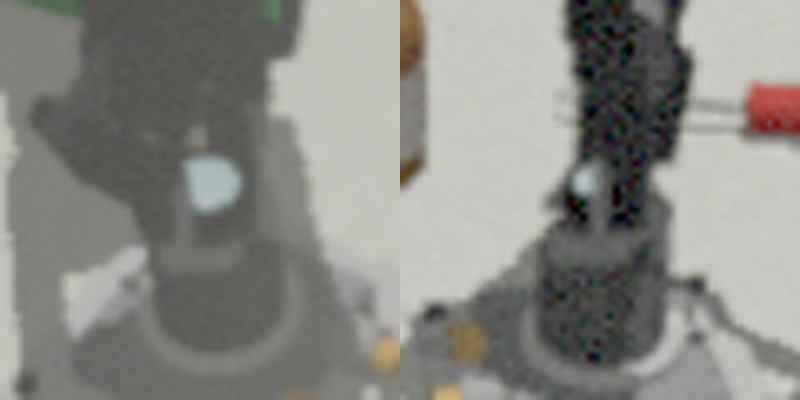

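View pics/w_c3.png

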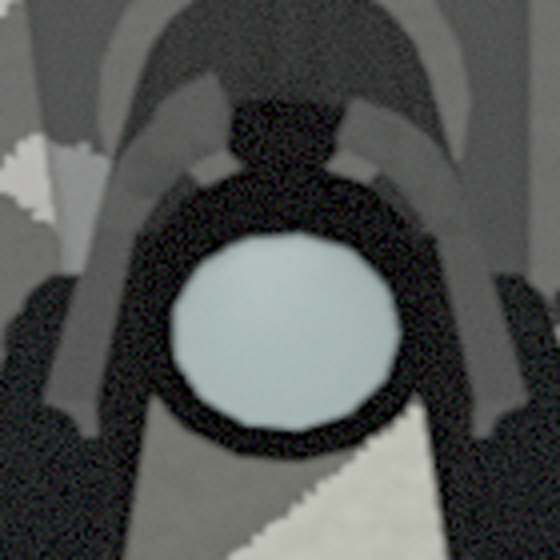

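Emit:
{"fn": "step_arm", "kwargs": {"targets": "0 0 1.5 0 0 0; 0 0 3 0 0 0; 0 0 3 0 0 0"}}

```text
time_s: 10.8
eef_pos: [0.5579, -0.1969, 0.0903]
eef_rot: [0.0, 0.991, 0.136, 0.0]
wrist_force: [-4.1, 2.1, 12.5]
opening: 0.389
```

Contact force pushes toward -x_tool and -y_tool, so I'll lift a little, shift that way and retry.

Emit:
{"fn": "step_arm", "kwargs": {"targets": "0 0 -2 0 0 0; -1.5 -1.2 -2 0 0 0; -1.5 -1.2 -1 0 0 0; -1.5 -1.2 0.5 0 0 0; -1.5 -1.2 0.5 0 0 0"}}

```text
time_s: 11.42
eef_pos: [0.5561, -0.1961, 0.0902]
eef_rot: [0.0, 0.991, 0.136, 0.0]
wrist_force: [-7.0, 4.0, 17.7]
opening: 0.387
```

Run:
```python
from h import *
from bench import optics,ctrl
o=ctrl.get_obs(); T=q2r(o["eef_rot"]); print(o["eef_pos"],o["wrist_force"],o["torque"]); print("tool F",T.inv().apply(o["wrist_force"]),"M",T.inv().apply(o["torque"]))
c=optics.camera("wrist"); g=cv2.convertScaleAbs(c["image"],alpha=2.2,beta=0)
save("z_w2",g,(250,190,390,310),5)
for n,h in [("scene",30),("side",30)]:
    c=optics.camera(n);u,v=map(int,proj(c,[.557,-.1975,.095])); g=cv2.convertScaleAbs(c["image"],alpha=1.8,beta=0); save("z_"+n+"2",g,(u-h,v-h,u+h,v+h),10)
```

```text
[ 0.55605411 -0.19610542  0.09022253] [-7.01785069  4.00957796 17.70916016] [0.63617874 1.07359985 0.03124675]
tool F [ -5.66624047  -5.73925707 -17.7171088 ] M [ 0.90219174 -0.86219352 -0.03144495]
```

View pics/z_w2.png

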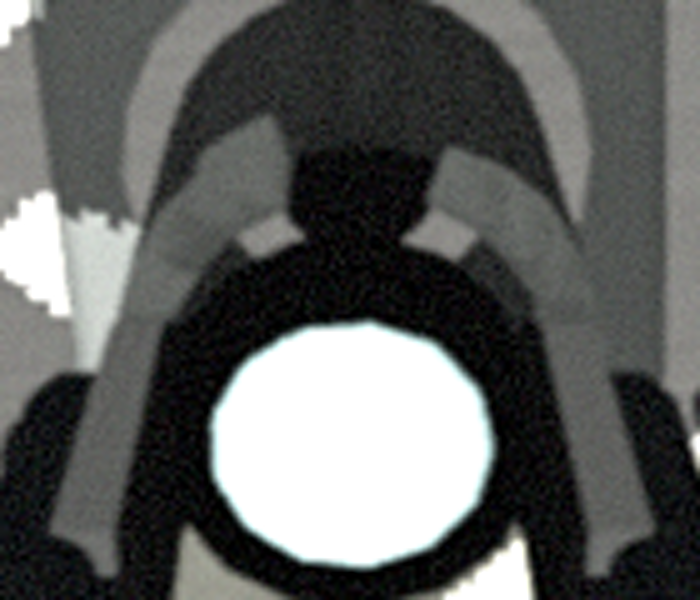

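View pics/z_side2.png

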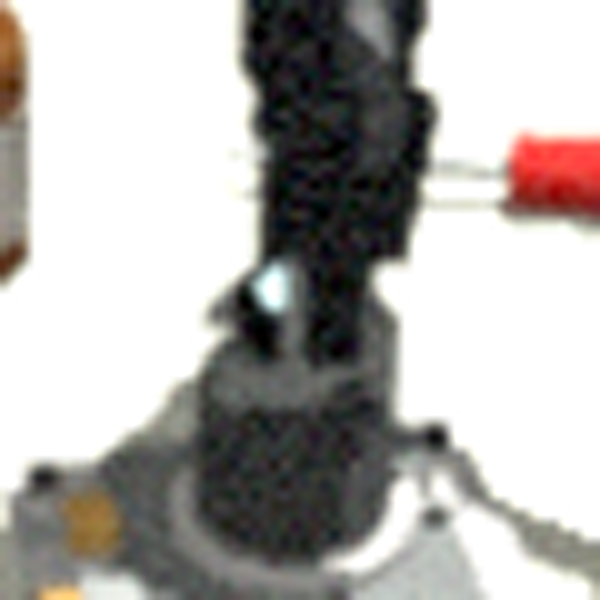

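View pics/z_scene2.png

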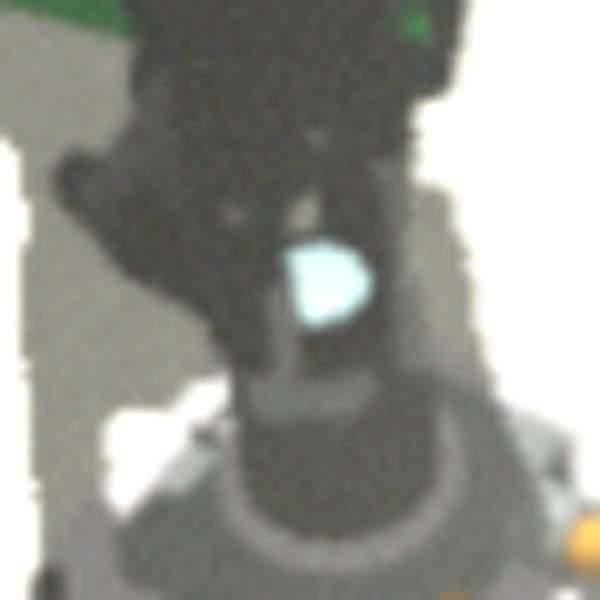

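Contact sits at the same height after a 2 mm shift. The fingertips are therefore on the rim: they are only about 1 mm behind the TCP, so the lens barely protrudes. I'll set it back on the tray and regrip higher.

Emit:
{"fn": "step_arm", "kwargs": {"targets": "0 0 -30 0 0 0; 10 -40 -45 0 0 0; 25 -100 -45 0 0 0; 40 -160 -45 0 0 0; 55 -220 -45 0 0 0; 70 -280 -45 0 0 0; 85 -340 -45 0 0 0; 100 -400 -40 0 0 0"}}

```text
time_s: 12.58
eef_pos: [0.5439, 0.2183, 0.1279]
eef_rot: [0.0, 0.991, 0.136, 0.0]
wrist_force: [0.9, -0.5, 0.2]
opening: 0.388
```

Emit:
{"fn": "step_arm", "kwargs": {"targets": "6 -29 30 0 0 0; 6 -29 70 0 0 0; 6 -29 105 0 0 0; 6 -29 115 0 0 0; 6 -29 118 0 0 0; 6 -29 118 0 0 0"}}

```text
time_s: 13.32
eef_pos: [0.5432, 0.2459, 0.0111]
eef_rot: [-0.0, 0.991, 0.136, 0.001]
wrist_force: [0.1, -0.3, -1.0]
opening: 0.393
```

Emit:
{"fn": "step_arm", "kwargs": {"targets": "0 0 4 0 0 0; 0 0 5.5 0 0 0; 0 0 5.5 0 0 0"}}

```text
time_s: 13.7
eef_pos: [0.5423, 0.2458, 0.0046]
eef_rot: [-0.0, 0.991, 0.136, 0.0]
wrist_force: [0.7, -0.3, -0.6]
opening: 0.393
```

Emit:
{"fn": "step_arm", "kwargs": {"targets": "0 0 0 0 0 0; 0 0 0 0 0 0; 0 0 -2 0 0 0; 0 0 -3 0 0 0; 0 0 -3 0 0 0", "grip": 50}}

```text
time_s: 14.32
eef_pos: [0.5422, 0.2459, 0.0075]
eef_rot: [-0.0, 0.991, 0.136, 0.0]
wrist_force: [0.2, 0.1, -0.5]
opening: 0.499
```

Emit:
{"fn": "step_arm", "kwargs": {"targets": "0 0 0 0 0 0; 0 0 0 0 0 0; 0 0 0 0 0 0; 0 0 0 0 0 0", "grip": 20}}

```text
time_s: 14.82
eef_pos: [0.5424, 0.2459, 0.0078]
eef_rot: [-0.0, 0.991, 0.136, 0.0]
wrist_force: [-0.9, 0.5, 6.0]
opening: 0.384
```

Emit:
{"fn": "step_arm", "kwargs": {"targets": "0 0 -5 0 0 0; 0 0 -30 0 0 0; 0 0 -60 0 0 0; 0 0 -60 0 0 0"}}

```text
time_s: 15.32
eef_pos: [0.5441, 0.2463, 0.0698]
eef_rot: [-0.0, 0.991, 0.136, 0.003]
wrist_force: [0.9, 0.1, 0.1]
opening: 0.386
```

Run:
```python
from h import *
from bench import optics,ctrl
o=ctrl.get_obs(); print(o["time_s"],o["eef_pos"],o["opening"],o["wrist_force"])
w=optics.camera("wrist"); g=cv2.convertScaleAbs(w["image"],alpha=2.2,beta=0); save("w6",g,(220,190,420,340),4)
```

```text
15.325 [0.5440782  0.24630889 0.0697594 ] 0.3861884076169165 [0.86499325 0.09365871 0.14174907]
```

View pics/w6.png

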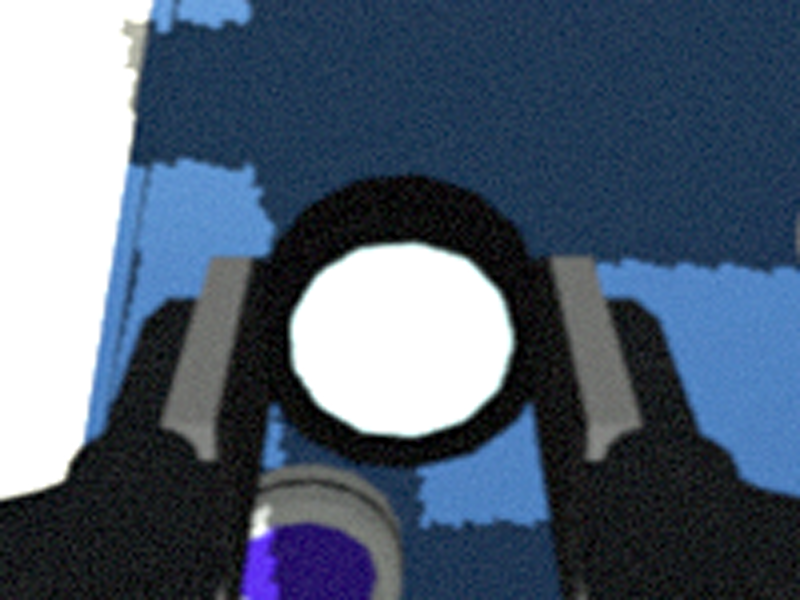

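Emit:
{"fn": "step_arm", "kwargs": {"targets": "0 0 -40 0 0 0; -14 55 -50 0 0 0; -28 112 -50 0 0 0; -42 170 -50 0 0 0; -57 228 -50 0 0 0; -71 286 -50 0 0 0; -86 344 -50 0 0 0; -100 400 -45 0 0 0"}}

```text
time_s: 16.38
eef_pos: [0.5527, -0.1681, 0.1109]
eef_rot: [-0.001, 0.991, 0.136, -0.001]
wrist_force: [0.7, -0.3, -0.6]
opening: 0.386
```

Emit:
{"fn": "step_arm", "kwargs": {"targets": "-8 30 0 0 0 0; -8 30 10 0 0 0; -8 30 10 0 0 0"}}

```text
time_s: 16.75
eef_pos: [0.5522, -0.1958, 0.0997]
eef_rot: [-0.002, 0.991, 0.136, -0.002]
wrist_force: [0.5, -0.5, -0.8]
opening: 0.385
```

```bash
cat > al.py <<'E'
import sys
from h import *
from bench import optics,ctrl
o=ctrl.get_obs(); print(o["time_s"],o["eef_pos"],o["opening"],o["wrist_force"])
w=optics.camera("wrist"); T=q2r(o["eef_rot"])
u,v=map(int,proj(w,o["eef_pos"])); u0,v0=u-70,max(v-90,0)
g=cv2.convertScaleAbs(w["image"],alpha=2.2,beta=0); save("al_"+sys.argv[1]+"w",g,(u0,v0,u0+140,v0+110),5); print("origin",u0,v0)
ims=[]
for n,h in [("scene",25),("side",25)]:
    c=optics.camera(n);u,v=map(int,proj(c,[.557,-.1975,.095])); g=cv2.convertScaleAbs(c["image"],alpha=1.8,beta=0); ims.append(cv2.resize(g[v-h:v+h,u-h:u+h],(400,400),interpolation=cv2.INTER_CUBIC))
cv2.imwrite("pics/al_"+sys.argv[1]+"e.png",np.hstack(ims)[:,:,::-1])
E
python3 al.py 1
```

```text
16.75 [ 0.55224826 -0.19581568  0.09969044] 0.3846843022122538 [ 0.47550356 -0.50506765 -0.7512642 ]
origin 248 177
```

View pics/al_1w.png

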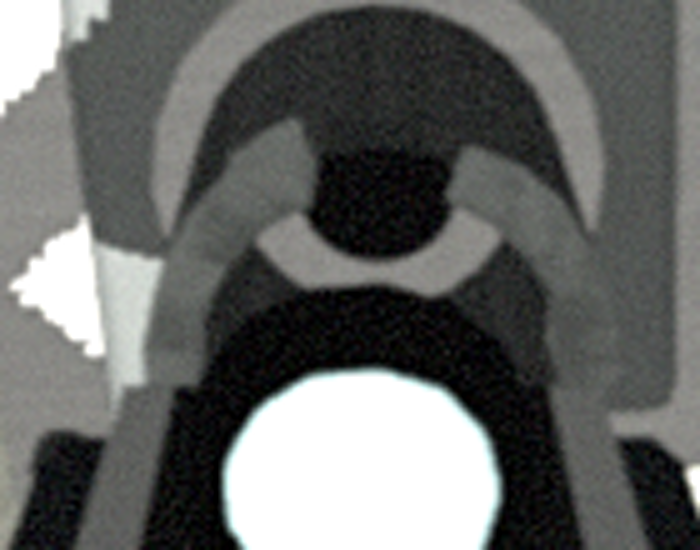

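View pics/al_1e.png

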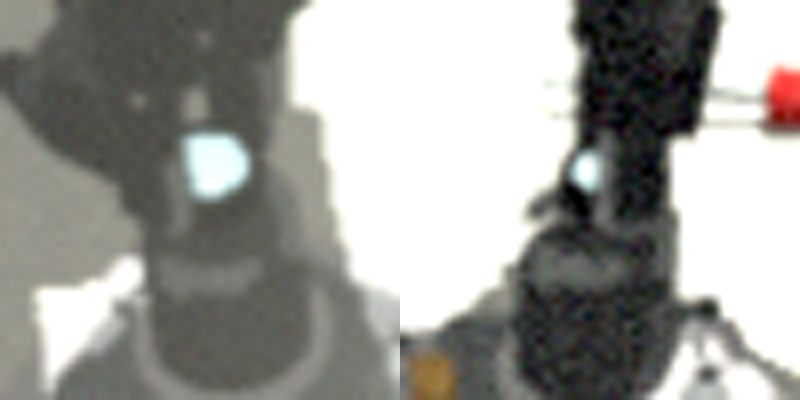

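Run:
```python
from h import *
from bench import ctrl,optics
from scipy.optimize import least_squares
c=optics.camera("wrist"); o=ctrl.get_obs(); T=q2r(o["eef_rot"])
def tl(x,y,z): 
    p=onz(c,x/5+248-.4,y/5+177-.4,z); return T.inv().apply(p-o["eef_pos"])*1e3
for n,z,rad,pts in [("rim",.091,25,[(295,118),(230,160),(180,235),(150,330),(465,147),(545,195),(590,260),(612,340)]),
  ("glass",o["eef_pos"][2]+.009,None,[(222,480),(240,425),(290,380),(360,367),(430,382),(480,425),(500,480)]),
  ("lensouter low",o["eef_pos"][2]-.002,18,[(225,360),(270,315),(310,295),(355,287),(400,290),(450,305),(490,340)]),
  ("collar",.03,None,[(153,180),(200,60),(250,15),(560,60),(602,180)]),("hole",.038,None,[(320,210),(340,240),(378,258),(420,240),(445,205)])]:
    P=np.array([tl(x,y,z)[:2] for x,y in pts])
    if rad: r=least_squares(lambda v:np.hypot(*(P-v[:2]).T)-rad,[0,0])
    else: r=least_squares(lambda v:np.hypot(*(P-v[:2]).T)-v[2],[0,0,15])
    print(n,r.x,np.abs(r.fun).max())
```

```text
rim [6.98876015 1.61805793] 1.704695194063909
glass [ 1.68012418  0.09041736 13.30709764] 0.18181620241185747
lensouter low [-0.26214623  0.79106407] 0.5929792326892667
collar [ 0.09199999  2.47822484 32.24890988] 0.1892080236945617
hole [2.94298572 2.83775434 8.72720854] 0.37892306789753327
```

Emit:
{"fn": "step_arm", "kwargs": {"targets": "2.5 2 0 0 0 0; 2.5 2 2 0 0 0; 2.5 2 4 0 0 0; 2.5 2 5 0 0 0"}}

```text
time_s: 17.45
eef_pos: [0.5567, -0.1985, 0.097]
eef_rot: [-0.0, 0.991, 0.136, -0.0]
wrist_force: [0.6, 0.0, -0.2]
opening: 0.386
```

Emit:
{"fn": "step_arm", "kwargs": {"targets": "0 0 1 0 0 0; 0 0 2 0 0 0; 0 0 2 0 0 0"}}

```text
time_s: 17.82
eef_pos: [0.5568, -0.1987, 0.0952]
eef_rot: [-0.0, 0.991, 0.136, -0.0]
wrist_force: [-0.0, -0.5, -0.9]
opening: 0.384
```

Emit:
{"fn": "step_arm", "kwargs": {"targets": "-1 -1 1 0 0 0; -1 -1 2 0 0 0; -1 -1 3 0 0 0; -1 -1 3 0 0 0"}}

```text
time_s: 18.32
eef_pos: [0.5556, -0.1979, 0.0922]
eef_rot: [-0.0, 0.991, 0.136, -0.0]
wrist_force: [-0.3, -0.7, -1.0]
opening: 0.384
```

Emit:
{"fn": "step_arm", "kwargs": {"targets": "0 0 0.6 0 0 0; 0 0 1.2 0 0 0; 0 0 1.2 0 0 0"}}

```text
time_s: 18.7
eef_pos: [0.556, -0.1979, 0.0914]
eef_rot: [0.0, 0.991, 0.136, 0.0]
wrist_force: [1.0, -0.2, 1.2]
opening: 0.387
```

```bash
python3 al.py 2
```

```text
18.7 [ 0.55599707 -0.19794495  0.09137002] 0.38650408071920667 [ 0.97903503 -0.16353522  1.23788384]
origin 248 177
```

View pics/al_2w.png

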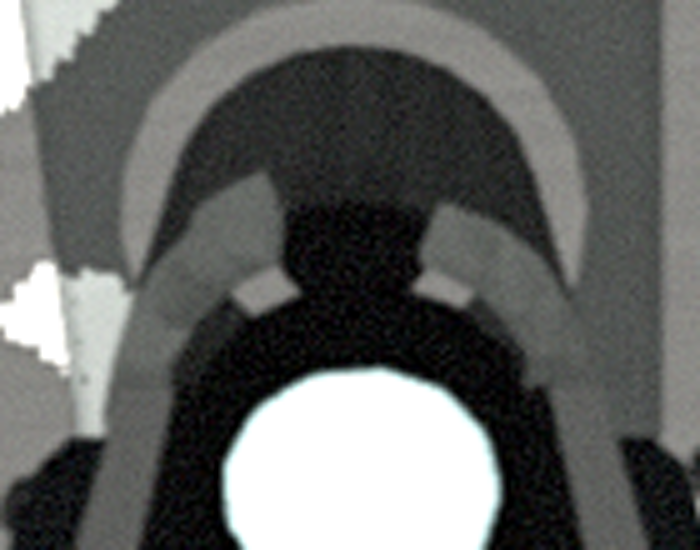

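View pics/al_2e.png

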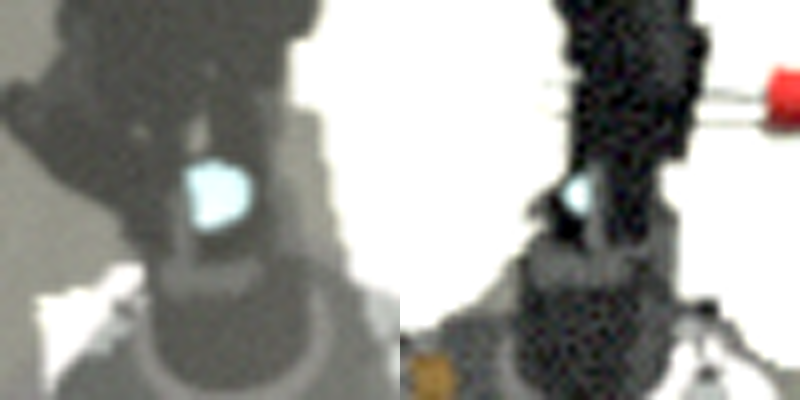

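Emit:
{"fn": "step_arm", "kwargs": {"targets": "0 0 0 0 0 0; 0 0 0 0 0 0; 0 0 -5 0 0 0; 0 0 -20 0 0 0; 0 0 -50 0 0 0; -20 0 -65 0 0 0; -20 0 -65 0 0 0", "grip": 60}}

```text
time_s: 19.73
eef_pos: [0.537, -0.2042, 0.1586]
eef_rot: [0.001, 0.991, 0.136, 0.001]
wrist_force: [0.3, -0.3, 0.0]
opening: 0.597
```

```bash
python3 al.py 3
```

```text
19.725 [ 0.53700642 -0.20422232  0.15864879] 0.5972813732997819 [ 0.2713531  -0.30117332  0.03804177]
origin 248 177
```

View pics/al_3w.png

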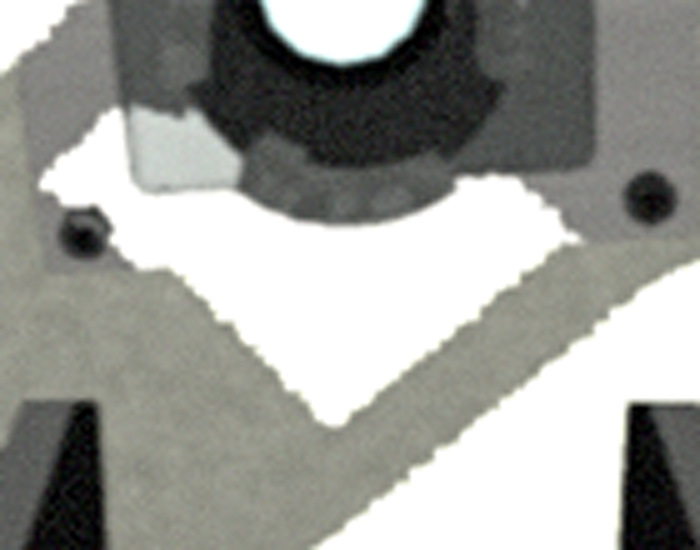

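View pics/al_3e.png

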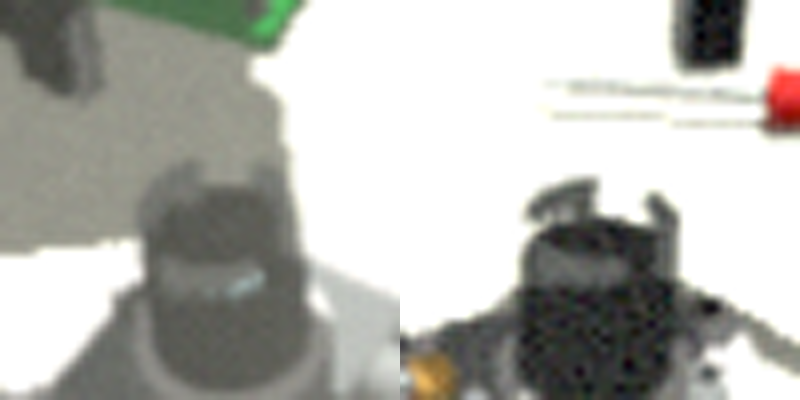

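Run:
```python
from h import *
from bench import optics,ctrl
o=ctrl.get_obs()
w=optics.camera("wrist"); g=cv2.convertScaleAbs(w["image"],alpha=2.,beta=0); u,v=map(int,proj(w,[.557,-.197,.08])); print(u-50,v-40); save("w7",g,(u-50,v-40,u+50,v+40),8); np.save("w7.npy",[w,o],allow_pickle=True)
```

```text
268 145
```

View pics/w7.png

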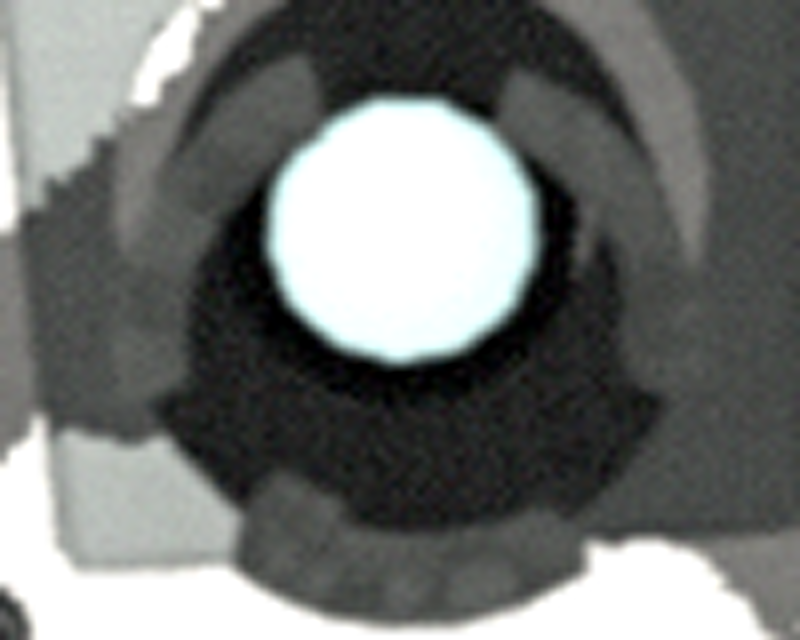

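Run:
```python
from h import *
from scipy.optimize import least_squares
c,o=np.load("w7.npy",allow_pickle=True); T=q2r(o["eef_rot"])
f=lambda x,y,z:onz(c,x/8+268-.44,y/8+145-.44,z)[:2]
P=np.array([f(x,y,.091) for x,y in [(250,580),(320,610),(400,622),(500,605),(580,572),(112,350),(712,350)]])
r=least_squares(lambda v:np.hypot(*(P-v).T)-.025,[.557,-.197]); print("rim",r.x,np.round(r.fun*1e3,1))
L=f(405,230,.051); print("lens glass",L)
for cc in (r.x,(r.x+L)/2):
  for p in [(155,410),(240,520),(665,400),(590,545),(270,475),(560,515)]:
    d=f(*p,.091)-cc; print(p,np.hypot(*d)*1e3,np.degrees(np.arctan2(d[1],d[0])))
```

```text
rim [ 0.55865692 -0.19665864] [ 0.3  0.1 -0.  -0.4  0.   0.2  0.5]
lens glass [ 0.55886975 -0.19586835]
(155, 410) 22.41998197522907 119.75080250391306
(240, 520) 21.35108750162849 151.96943077520743
(665, 400) 22.1077251609552 -86.32675296906956
(590, 545) 23.59433786711584 -123.17826514157115
(270, 475) 16.5531386736277 148.819770581373
(560, 515) 19.767496495639598 -123.66970268277126
(155, 410) 22.131608275024632 120.49764123616231
(240, 520) 21.26306690956112 153.04411419527284
(665, 400) 22.49562452587601 -86.66171848470357
(590, 545) 23.983636400191056 -122.87445412854186
(270, 475) 16.44430511713158 150.18975769303574
(560, 515) 20.1557752781775 -123.2987226179003
```

The lens lies flat at the bottom of the barrel: glass disc at crop (405,230), round and concentric. The refined barrel centre is about (0.5588,-0.1965), with the slot at yaw of about 16°. Next is the spacer.

Emit:
{"fn": "step_arm", "kwargs": {"targets": "17 -54 0 0 0 0; 34 -108 0 0 0 0; 51 -162 10 0 0 0; 68 -216 20 0 0 0; 85 -270 40 0 0 0; 102 -324 65 0 0 0; 107 -342 85 0 0 0; 107 -342 98 0 0 0"}}

```text
time_s: 20.92
eef_pos: [0.5461, 0.1565, 0.0561]
eef_rot: [-0.0, 0.99, 0.138, -0.001]
wrist_force: [0.8, -0.4, 0.4]
opening: 0.6
```

Emit:
{"fn": "step_arm", "kwargs": {"targets": "0 0 5 0 0 0; 0 0 5 0 0 0"}}

```text
time_s: 21.18
eef_pos: [0.5476, 0.1537, 0.053]
eef_rot: [0.0, 0.991, 0.135, -0.0]
wrist_force: [-0.7, 0.2, 1.0]
opening: 0.602
```

```bash
cat > pk.py <<'E'
import sys
from h import *
from bench import optics,ctrl
o=ctrl.get_obs(); print(o["time_s"],o["eef_pos"],o["opening"],o["wrist_force"])
w=optics.camera("wrist"); T=q2r(o["eef_rot"])
g=cv2.convertScaleAbs(w["image"],alpha=2.2,beta=0); save("pk_"+sys.argv[1],g,(220,170,420,320),4)
z=float(sys.argv[2]) if len(sys.argv)>2 else .018
p=o["eef_pos"]+T.apply([0,0,o["eef_pos"][2]-z]); print("tool axis at z, crop px",(proj(w,p)-[220,170]+.4)*4)
for d in ([.01,0,0],[0,.01,0]): print("  +10mm",(proj(w,p+T.apply(d))-[220,170]+.4)*4)
E
python3 pk.py sp
```

```text
21.175 [0.54757176 0.15366763 0.05304351] 0.602327518192944 [-0.68027221  0.15155895  0.99778008]
tool axis at z, crop px [398.45349912 274.31057076]
  +10mm [398.39389592 213.73550087]
  +10mm [463.97846309 274.32871995]
```

View pics/pk_sp.png

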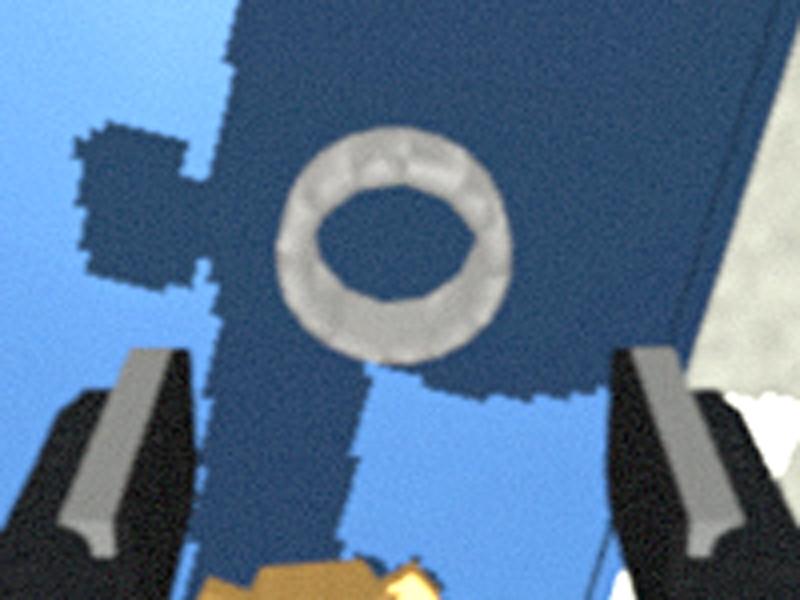

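Emit:
{"fn": "step_arm", "kwargs": {"targets": "3.5 -0.5 15 0 0 0; 3.5 -0.5 30 0 0 0; 3.5 -0.5 42 0 0 0; 3.5 -0.5 45 0 0 0; 3.5 -0.5 45 0 0 0"}}

```text
time_s: 21.85
eef_pos: [0.5503, 0.1563, 0.0077]
eef_rot: [-0.0, 0.991, 0.136, -0.0]
wrist_force: [0.0, -0.1, 0.2]
opening: 0.599
```

Emit:
{"fn": "step_arm", "kwargs": {"targets": "0 0 0 0 0 0; 0 0 0 0 0 0; 0 0 0 0 0 0; 0 0 0 0 0 0; 0 0 0 0 0 0", "grip": 20}}

```text
time_s: 22.48
eef_pos: [0.5512, 0.1564, 0.009]
eef_rot: [0.0, 0.991, 0.136, 0.001]
wrist_force: [-1.3, -0.1, 6.6]
opening: 0.384
```

Emit:
{"fn": "step_arm", "kwargs": {"targets": "0 0 -5 0 0 0; 0 0 -40 0 0 0; 0 0 -80 0 0 0; 0 0 -95 0 0 0"}}

```text
time_s: 22.98
eef_pos: [0.552, 0.1564, 0.1056]
eef_rot: [0.0, 0.991, 0.136, 0.002]
wrist_force: [-0.1, -0.9, -0.8]
opening: 0.385
```

```bash
python3 pk.py sp2
```

```text
22.975 [0.55204084 0.15639785 0.1056414 ] 0.38461049640557116 [-0.14949872 -0.90827794 -0.8020548 ]
tool axis at z, crop px [399.28686256 155.89233437]
  +10mm [399.24580098 106.1459092 ]
  +10mm [451.54138517 155.89724169]
```

View pics/pk_sp2.png

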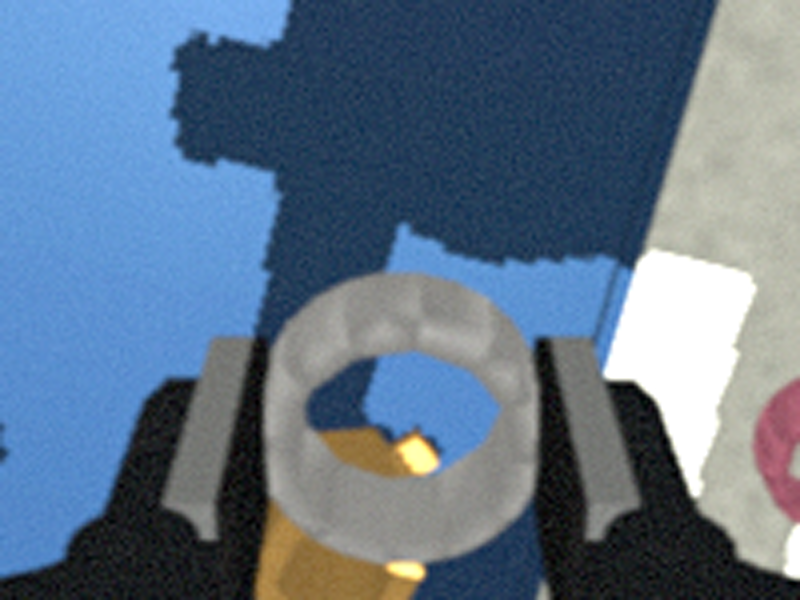

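Emit:
{"fn": "step_arm", "kwargs": {"targets": "-14 54 -10 0 0 0; -28 108 -10 0 0 0; -42 162 -10 0 0 0; -56 216 -10 0 0 0; -70 270 -10 0 0 0; -84 324 -10 0 0 0; -89 342 -5 0 0 0; -89 342 0 0 0 0"}}

```text
time_s: 24.02
eef_pos: [0.5561, -0.1975, 0.1015]
eef_rot: [-0.001, 0.991, 0.135, -0.001]
wrist_force: [-0.5, 1.2, -0.3]
opening: 0.381
```

Emit:
{"fn": "step_arm", "kwargs": {"targets": "0 0 3 0 0 0; 0 0 6 0 0 0; 0 0 6 0 0 0"}}

```text
time_s: 24.4
eef_pos: [0.557, -0.1957, 0.0968]
eef_rot: [-0.0, 0.991, 0.137, -0.0]
wrist_force: [-0.1, -0.0, -0.5]
opening: 0.383
```

```bash
python3 al.py 4
```

```text
24.4 [ 0.55698865 -0.19573762  0.09683753] 0.3829509633213739 [-0.1313993  -0.02720882 -0.53519302]
origin 249 177
```

View pics/al_4w.png

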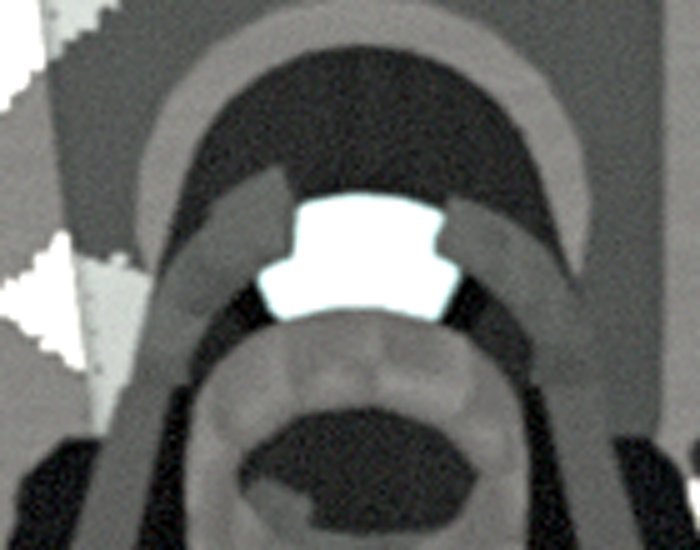

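Emit:
{"fn": "step_arm", "kwargs": {"targets": "0.5 1.5 1.5 0 0 0; 0.5 1.5 3 0 0 0; 0.5 1.5 4.5 0 0 0; 0.5 1.5 5 0 0 0; 0.5 1.5 5 0 0 0"}}

```text
time_s: 25.18
eef_pos: [0.5589, -0.1983, 0.093]
eef_rot: [0.0, 0.991, 0.136, 0.001]
wrist_force: [1.4, 3.0, 4.6]
opening: 0.382
```

Emit:
{"fn": "step_arm", "kwargs": {"targets": "-0.4 -1.4 -0.5 0 0 0; -0.4 -1.4 0 0 0 0; -0.4 -1.4 1 0 0 0; -0.4 -1.4 1 0 0 0"}}

```text
time_s: 25.68
eef_pos: [0.5584, -0.1972, 0.0924]
eef_rot: [0.0, 0.991, 0.136, 0.001]
wrist_force: [2.6, 3.2, 7.4]
opening: 0.379
```

Emit:
{"fn": "step_arm", "kwargs": {"targets": "1.2 -0.8 -0.5 0 0 0; 1.2 -0.8 0 0 0 0; 1.2 -0.8 0 0 0 0"}}

```text
time_s: 26.05
eef_pos: [0.5587, -0.1963, 0.0916]
eef_rot: [0.0, 0.991, 0.136, 0.001]
wrist_force: [2.6, 0.7, 5.6]
opening: 0.382
```

```bash
python3 al.py 5
```

```text
26.05 [ 0.55867    -0.1962623   0.09159661] 0.3822558068749418 [2.64327984 0.72030225 5.59563514]
origin 248 177
```

View pics/al_5w.png

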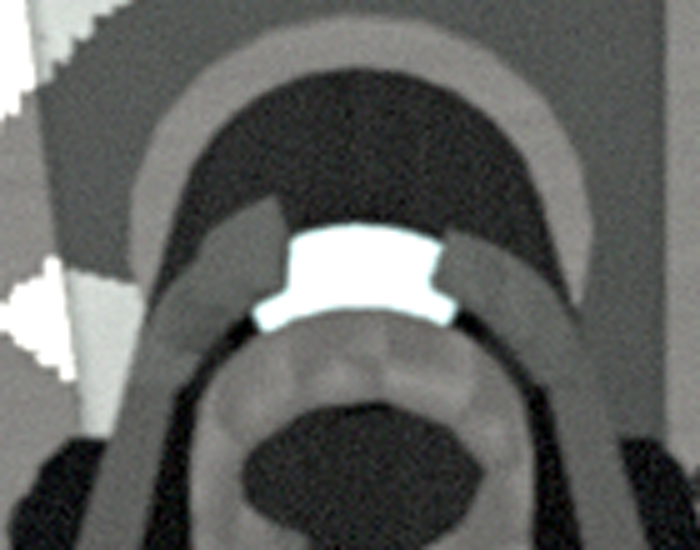

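View pics/al_5e.png

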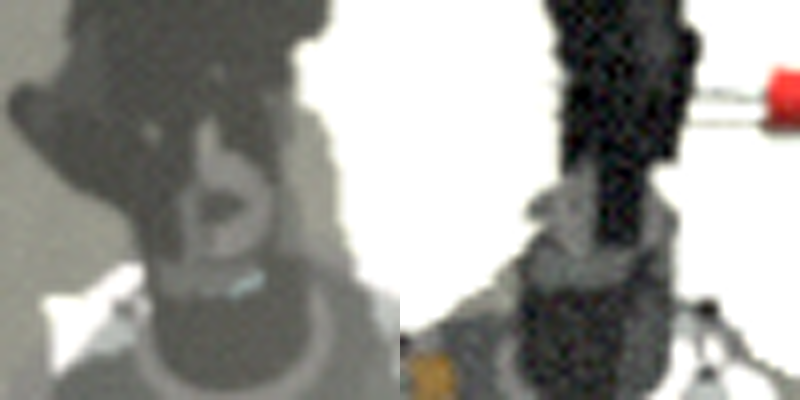

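Emit:
{"fn": "step_arm", "kwargs": {"targets": "1.2 0.2 0 0 0 0; 1.2 0.2 0.3 0 0 0; 1.2 0.2 0.3 0 0 0"}}

```text
time_s: 26.58
eef_pos: [0.5588, -0.1959, 0.0905]
eef_rot: [-0.0, 0.991, 0.136, -0.0]
wrist_force: [0.6, 0.6, 2.8]
opening: 0.383
```

Forces are near zero and the part is sitting in the mouth. Releasing.

Emit:
{"fn": "step_arm", "kwargs": {"targets": "0 0 0 0 0 0; 0 0 0 0 0 0; 0 0 -5 0 0 0; 0 0 -20 0 0 0; 0 0 -50 0 0 0; -20 0 -65 0 0 0; -20 0 -65 0 0 0", "grip": 60}}

```text
time_s: 27.45
eef_pos: [0.5406, -0.2022, 0.1583]
eef_rot: [0.001, 0.991, 0.136, 0.001]
wrist_force: [-0.6, 0.2, 0.3]
opening: 0.601
```

```bash
cat > inb.py <<'E'
import sys
from h import *
from bench import optics,ctrl
o=ctrl.get_obs(); print(o["time_s"],o["eef_pos"],o["wrist_force"])
w=optics.camera("wrist"); g=cv2.convertScaleAbs(w["image"],alpha=2.,beta=0); u,v=map(int,proj(w,[.5585,-.1965,.08])); v=max(v,40); print(u-50,v-40); save(sys.argv[1],g,(u-50,v-40,u+50,v+40),8)
E
python3 inb.py in2
```

```text
27.45 [ 0.54055753 -0.20215289  0.15834176] [-0.58070626  0.15509053  0.32064213]
268 148
```

View pics/in2.png

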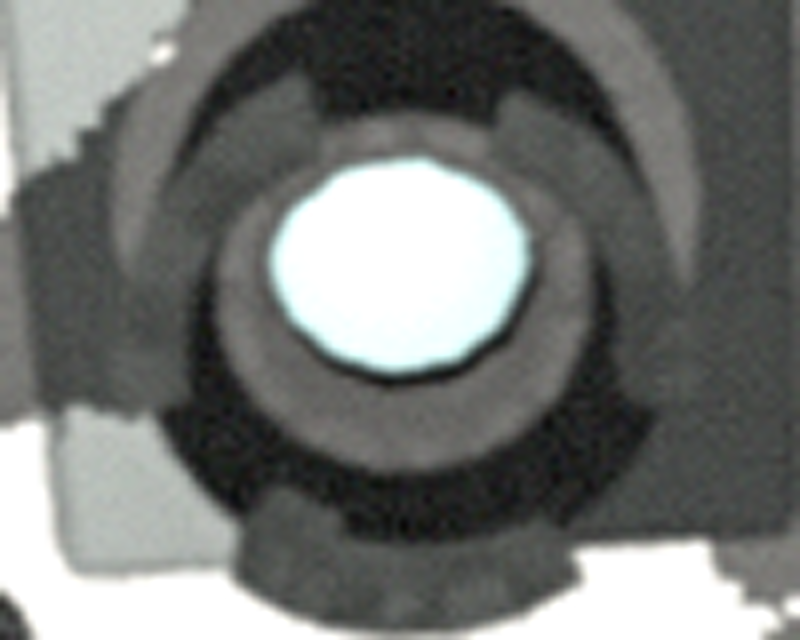

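The spacer lies flat and concentric on the lens. Next is the filter.

Emit:
{"fn": "step_arm", "kwargs": {"targets": "5 -58 0 0 0 0; 9 -116 0 0 0 0; 14 -174 0 0 0 0; 18 -232 10 0 0 0; 23 -290 20 0 0 0; 27 -348 40 0 0 0; 32 -406 60 0 0 0; 35 -449 80 0 0 0"}}

```text
time_s: 28.5
eef_pos: [0.4518, 0.2431, 0.0748]
eef_rot: [-0.0, 0.991, 0.137, -0.0]
wrist_force: [-0.0, -0.1, -0.1]
opening: 0.603
```

Emit:
{"fn": "step_arm", "kwargs": {"targets": "0 0 15 0 0 0; 0 0 24 0 0 0; 0 0 24 0 0 0"}}

```text
time_s: 28.88
eef_pos: [0.4526, 0.2395, 0.0511]
eef_rot: [0.0, 0.991, 0.135, -0.001]
wrist_force: [-0.4, -0.5, -0.4]
opening: 0.602
```

```bash
python3 pk.py fi .012
```

```text
28.875 [0.4526198  0.23946899 0.05108554] 0.6020606773975686 [-0.4115098  -0.47504269 -0.4050003 ]
tool axis at z, crop px [398.50690019 263.20091213]
  +10mm [398.44440582 203.61745397]
  +10mm [462.77883349 263.21395796]
```

View pics/pk_fi.png

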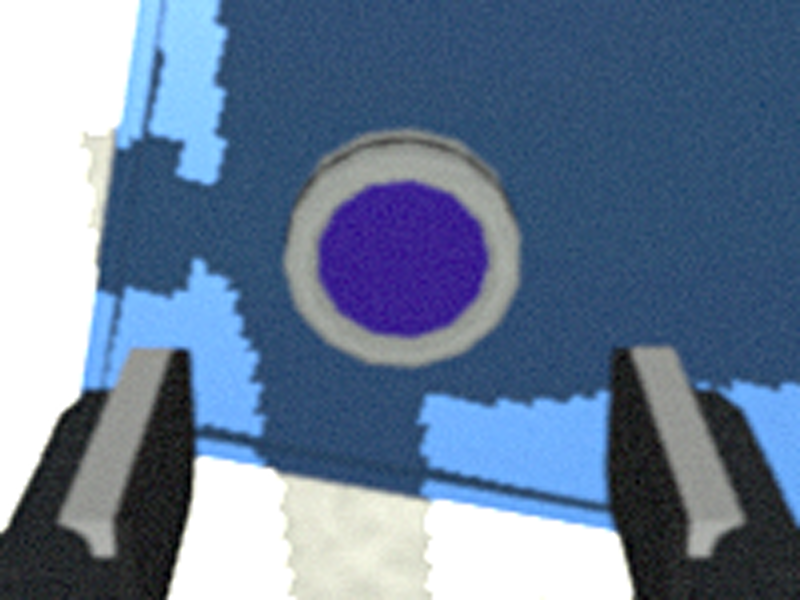

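Emit:
{"fn": "step_arm", "kwargs": {"targets": "2.7 0.7 15 0 0 0; 2.7 0.7 30 0 0 0; 2.7 0.7 41 0 0 0; 2.7 0.7 43 0 0 0; 2.7 0.7 43 0 0 0"}}

```text
time_s: 29.55
eef_pos: [0.4554, 0.2406, 0.0086]
eef_rot: [0.0, 0.991, 0.136, -0.0]
wrist_force: [0.9, 0.3, -0.2]
opening: 0.598
```

Emit:
{"fn": "step_arm", "kwargs": {"targets": "0 0 0 0 0 0; 0 0 0 0 0 0; 0 0 0 0 0 0; 0 0 0 0 0 0; 0 0 0 0 0 0", "grip": 20}}

```text
time_s: 30.18
eef_pos: [0.456, 0.2408, 0.0097]
eef_rot: [-0.0, 0.991, 0.136, 0.001]
wrist_force: [-1.5, 0.3, 5.0]
opening: 0.382
```

Emit:
{"fn": "step_arm", "kwargs": {"targets": "0 0 -5 0 0 0; 0 0 -40 0 0 0; 0 0 -80 0 0 0; 0 0 -95 0 0 0"}}

```text
time_s: 30.68
eef_pos: [0.457, 0.241, 0.1063]
eef_rot: [-0.0, 0.991, 0.136, 0.002]
wrist_force: [0.1, 0.6, -1.3]
opening: 0.383
```

```bash
python3 pk.py fi2
```

```text
30.675 [0.45702926 0.24102564 0.10634027] 0.3832783853028419 [ 0.14588044  0.57387856 -1.26127885]
tool axis at z, crop px [399.27600348 154.81249274]
  +10mm [399.23484678 105.19184624]
  +10mm [451.38385321 154.81686282]
```

View pics/pk_fi2.png

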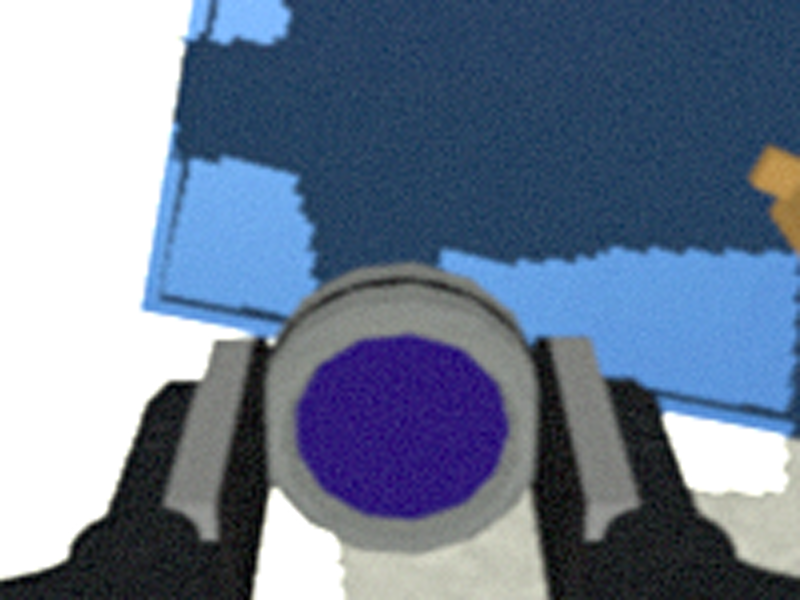

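Emit:
{"fn": "step_arm", "kwargs": {"targets": "-3 56 -10 0 0 0; -5 112 -10 0 0 0; -8 168 -10 0 0 0; -10 224 -10 0 0 0; -13 280 -10 0 0 0; -15 336 -10 0 0 0; -18 392 -8 0 0 0; -20 448 -4 0 0 0"}}

```text
time_s: 31.72
eef_pos: [0.5564, -0.1978, 0.1062]
eef_rot: [-0.001, 0.991, 0.136, -0.001]
wrist_force: [0.6, -0.5, -0.1]
opening: 0.38
```

Emit:
{"fn": "step_arm", "kwargs": {"targets": "0 0 4 0 0 0; 0 0 10 0 0 0; 0 0 11 0 0 0"}}

```text
time_s: 32.1
eef_pos: [0.5561, -0.1945, 0.0955]
eef_rot: [-0.001, 0.991, 0.137, -0.001]
wrist_force: [-0.6, 0.2, -0.2]
opening: 0.381
```

```bash
python3 al.py 6
```

```text
32.1 [ 0.55607269 -0.19453259  0.0954652 ] 0.38121925840075394 [-0.56961153  0.19688901 -0.20799815]
origin 248 177
```

View pics/al_6w.png

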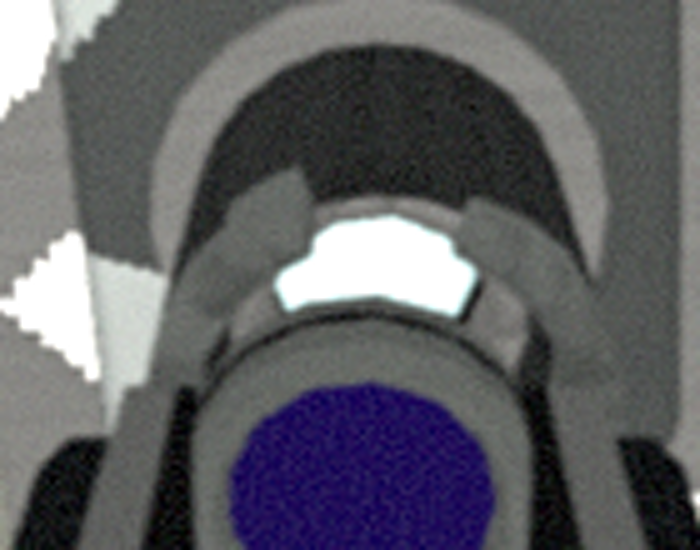

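Emit:
{"fn": "step_arm", "kwargs": {"targets": "1 1.2 0 0 0 0; 1 1.2 1.5 0 0 0; 1 1.2 2.5 0 0 0; 1 1.2 2.5 0 0 0"}}

```text
time_s: 32.75
eef_pos: [0.5581, -0.1971, 0.0942]
eef_rot: [-0.0, 0.991, 0.136, -0.0]
wrist_force: [-0.3, -0.2, -0.1]
opening: 0.38
```

Emit:
{"fn": "step_arm", "kwargs": {"targets": "-0.2 -0.9 1.5 0 0 0; -0.2 -0.9 3 0 0 0; -0.2 -0.9 3 0 0 0"}}

```text
time_s: 33.12
eef_pos: [0.558, -0.1963, 0.0913]
eef_rot: [0.0, 0.991, 0.136, 0.0]
wrist_force: [1.1, 0.2, -0.9]
opening: 0.379
```

No contact force with the filter about 4 mm into the mouth. Releasing.

Emit:
{"fn": "step_arm", "kwargs": {"targets": "0 0 0 0 0 0; 0 0 0 0 0 0; 0 0 -5 0 0 0; 0 0 -20 0 0 0; 0 0 -50 0 0 0; -20 0 -65 0 0 0; -20 0 -65 0 0 0", "grip": 60}}

```text
time_s: 34.0
eef_pos: [0.5391, -0.2026, 0.1589]
eef_rot: [0.001, 0.991, 0.136, 0.001]
wrist_force: [-0.4, 0.1, -0.3]
opening: 0.601
```

```bash
python3 inb.py in3
```

```text
34.0 [ 0.53913232 -0.20258836  0.15885167] [-0.39851157  0.06105183 -0.28206403]
268 146
```

View pics/in3.png

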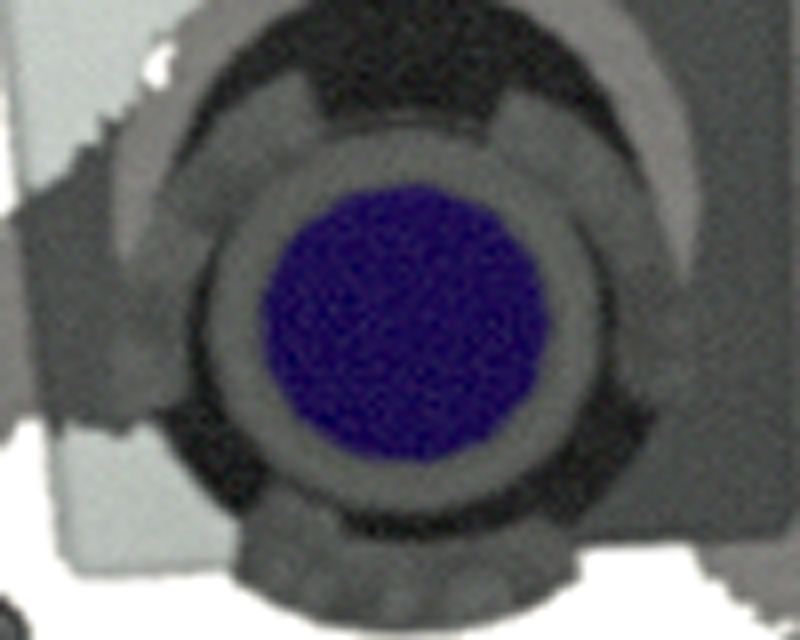

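The filter lies flat on the spacer: violet disc at crop (405,325), concentric. Now I'll work out the ring pose from the tray picture.

Run:
```python
from h import *
w=np.load("w2.npy",allow_pickle=True).item()
f=lambda x,y,z:onz(w,x/9+325-.44,y/9+200-.44,z)[:2]
C=np.array([f(*p,.034) for p in [(240,268),(418,257),(507,385),(425,532),(258,545),(163,418)]]); c=C.mean(0)
print("top centre",c, "r",np.hypot(*(C-c).T)*1e3,"corner ang mod60",np.degrees(np.arctan2(*(C-c).T[::-1]))%60)
for p in [(148,235),(470,198)]:
    d=f(*p,.009)-c; print("lug",np.hypot(*d)*1e3,np.degrees(np.arctan2(d[1],d[0])))
```

```text
top centre [0.46766196 0.14628587] r [18.37885269 18.14923557 17.81973507 18.20846078 18.26114316 17.89680428] corner ang mod60 [49.73460247 50.2160496  51.93397091 49.27342064 51.47621284 51.23064543]
lug 19.800357035153233 81.14953886231243
lug 21.51016988015681 -38.6768849702887
```

Ring centre is about (0.4677,0.1463), flat normals at 20.6° mod 60, lugs at 80.6°, 200.6° and 320.6°. I need a tool yaw of -9.4°, so I turn 25° clockwise.

Emit:
{"fn": "step_arm", "kwargs": {"targets": "4 -53 0 0 0 0.06; 8 -106 0 0 0 0.14; 12 -159 5 0 0 0.22; 15 -212 10 0 0 0.30; 18 -265 25 0 0 0.38; 22 -318 45 0 0 0.436; 24.5 -355 65 0 0 0.436; 24.5 -355 75 0 0 0.436"}}

```text
time_s: 35.05
eef_pos: [0.4647, 0.1492, 0.0796]
eef_rot: [-0.0, 0.997, -0.079, -0.001]
wrist_force: [-1.3, -0.2, -0.1]
opening: 0.601
```

Emit:
{"fn": "step_arm", "kwargs": {"targets": "0 0 5 0 0 0; 0 0 5 0 0 0"}}

```text
time_s: 35.3
eef_pos: [0.4669, 0.1459, 0.0762]
eef_rot: [0.0, 0.997, -0.082, -0.0]
wrist_force: [-0.6, -0.0, 0.2]
opening: 0.601
```

```bash
python3 pk.py ri .034
```

```text
35.3 [0.46689574 0.14588573 0.07616432] 0.6010536990866475 [-0.56003075 -0.04775048  0.17065843]
tool axis at z, crop px [397.64166798 256.16250481]
  +10mm [397.56822797 197.3824163 ]
  +10mm [460.94842764 256.17573404]
```

View pics/pk_ri.png

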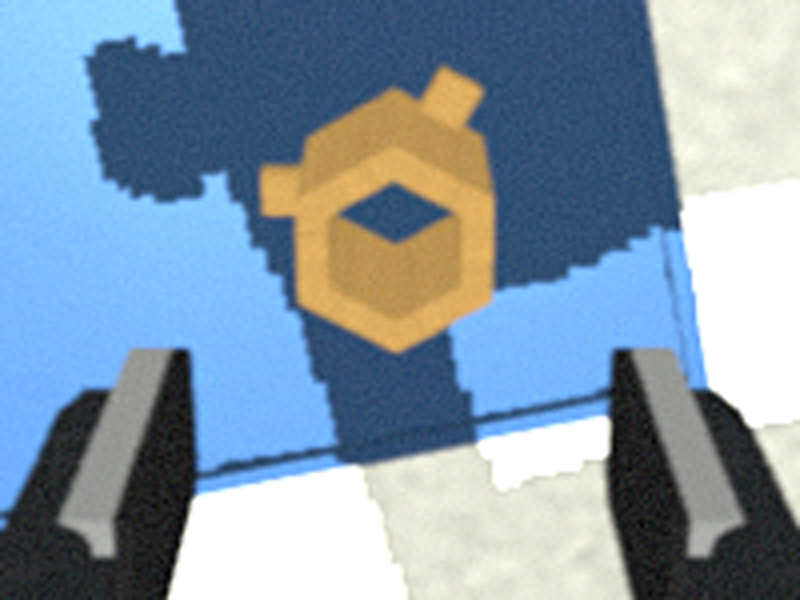

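The hex top is at crop (395,250) with its flats parallel to the jaws, and the tool axis is at (398,256). I'll correct by +1 mm x_tool and go down to grip.

Emit:
{"fn": "step_arm", "kwargs": {"targets": "1 -0.4 18 0 0 0; 1 -0.4 36 0 0 0; 1 -0.4 50 0 0 0; 1 -0.4 54 0 0 0; 1 -0.4 54 0 0 0"}}

```text
time_s: 35.98
eef_pos: [0.4678, 0.1468, 0.0224]
eef_rot: [-0.0, 0.997, -0.082, 0.0]
wrist_force: [1.1, 0.3, 0.8]
opening: 0.602
```

Emit:
{"fn": "step_arm", "kwargs": {"targets": "0 0 0 0 0 0; 0 0 0 0 0 0; 0 0 0 0 0 0; 0 0 0 0 0 0; 0 0 0 0 0 0", "grip": 15}}

```text
time_s: 36.6
eef_pos: [0.4685, 0.1471, 0.0233]
eef_rot: [-0.0, 0.997, -0.081, 0.001]
wrist_force: [-0.7, -0.3, 5.8]
opening: 0.341
```

Emit:
{"fn": "step_arm", "kwargs": {"targets": "0 0 -5 0 0 0; 0 0 -40 0 0 0; 0 0 -80 0 0 0; 0 0 -100 0 0 0; 0 0 -100 0 0 0"}}

```text
time_s: 37.22
eef_pos: [0.4687, 0.1472, 0.1239]
eef_rot: [-0.0, 0.997, -0.081, 0.002]
wrist_force: [0.6, -0.1, -2.0]
opening: 0.341
```

```bash
python3 pk.py ri2 .034
```

```text
37.225 [0.46872491 0.14715806 0.12393635] 0.34055321211166323 [ 0.57561148 -0.07960031 -1.96760304]
tool axis at z, crop px [398.54634024 152.85267384]
  +10mm [398.49648685 103.53992839]
  +10mm [450.31567639 152.85749392]
```

View pics/pk_ri2.png

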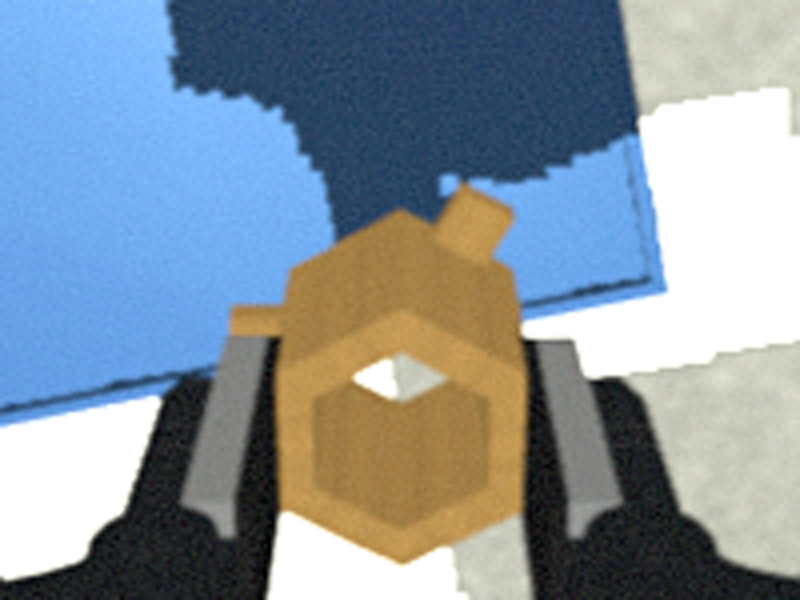

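Emit:
{"fn": "step_arm", "kwargs": {"targets": "20 46 -5 0 0 -0.1; 41 93 -5 0 0 -0.22; 62 139 -5 0 0 -0.34; 82 185 -5 0 0 -0.46; 103 232 -5 0 0 -0.58; 124 278 -5 0 0 -0.7; 144 324 -5 0 0 -0.82; 144 324 -5 0 0 -0.967"}}

```text
time_s: 38.28
eef_pos: [0.5565, -0.1994, 0.1252]
eef_rot: [-0.0, 0.92, 0.391, -0.001]
wrist_force: [0.4, 0.4, -1.8]
opening: 0.342
```

Emit:
{"fn": "step_arm", "kwargs": {"targets": "0 0 0 0 0 0; 0 0 0 0 0 0; 0 0 0 0 0 0"}}

```text
time_s: 38.65
eef_pos: [0.5568, -0.1952, 0.1269]
eef_rot: [-0.0, 0.92, 0.391, -0.0]
wrist_force: [0.1, 0.5, -1.0]
opening: 0.342
```

```bash
cat > rg.py <<'E'
import sys
from h import *
from bench import optics,ctrl
o=ctrl.get_obs(); T=q2r(o["eef_rot"]); X=T.as_matrix()[:,0]; Y=T.as_matrix()[:,1]
print(o["time_s"],o["eef_pos"],o["wrist_force"],"yaw",np.degrees(np.arctan2(X[1],X[0])),"q",np.round(o["q"],2))
d=np.array([.5588,-.1963])-o["eef_pos"][:2]; print("to barrel dx,dy mm",d@X[:2]*1e3,d@Y[:2]*1e3)
w=optics.camera("wrist"); g=cv2.convertScaleAbs(w["image"],alpha=2.2,beta=0); save("rg_"+sys.argv[1],g,(245,160,395,280),5)
E
python3 rg.py 1
```

```text
38.65 [ 0.5567685  -0.19520408  0.12688135] [ 0.05570368  0.45687558 -1.02216889] yaw 46.02570566922579 q [-0.54  0.33  1.65  0.    1.16  0.23]
to barrel dx,dy mm 0.6218573212646119 2.2229090159748393
```

View pics/rg_1.png

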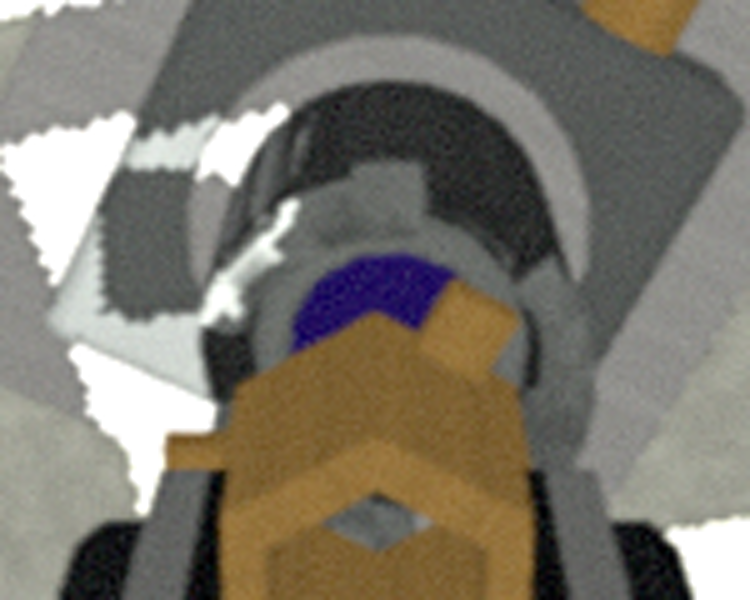

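Emit:
{"fn": "step_arm", "kwargs": {"targets": "0.6 1.8 3 0 0 0; 0.6 1.8 7 0 0 0; 0.6 1.8 10 0 0 0; 0.6 1.8 11 0 0 0; 0.6 1.8 11 0 0 0"}}

```text
time_s: 39.33
eef_pos: [0.5586, -0.1969, 0.1162]
eef_rot: [-0.0, 0.92, 0.391, -0.0]
wrist_force: [-0.2, 0.1, -0.5]
opening: 0.343
```

```bash
python3 rg.py 2
```

```text
39.325 [ 0.55862329 -0.19688897  0.11617067] [-0.21854509  0.10328611 -0.53464014] yaw 46.05035777158269 q [-0.54  0.34  1.65 -0.    1.14  0.23]
to barrel dx,dy mm 0.5466722363112655 -0.28153644725400523
```

View pics/rg_2.png

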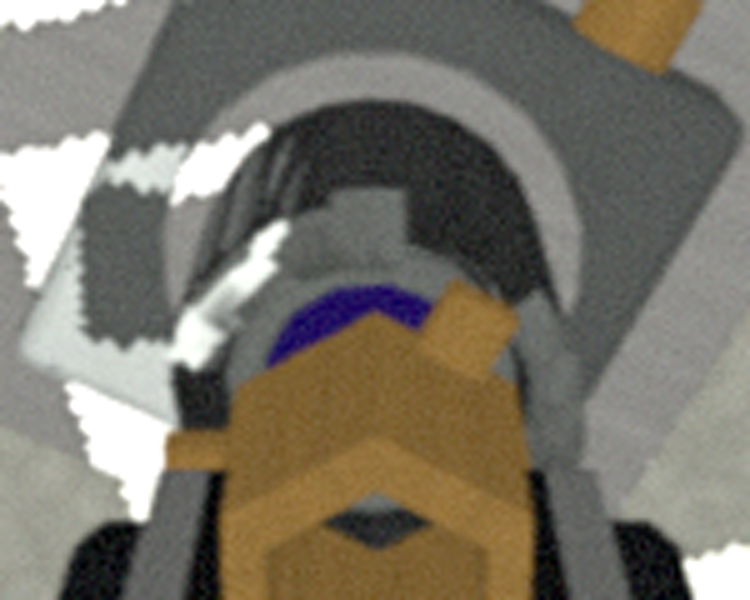

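Emit:
{"fn": "step_arm", "kwargs": {"targets": "0.5 0 3 0 0 0; 0.5 0 6 0 0 0; 0.5 0 7.5 0 0 0; 0.5 0 7.5 0 0 0"}}

```text
time_s: 39.88
eef_pos: [0.5589, -0.1965, 0.1085]
eef_rot: [-0.0, 0.92, 0.391, -0.0]
wrist_force: [0.1, 0.3, -0.3]
opening: 0.34
```

Emit:
{"fn": "step_arm", "kwargs": {"targets": "0 0 1.5 0 0 0; 0 0 3 0 0 0; 0 0 3 0 0 0"}}

```text
time_s: 40.25
eef_pos: [0.5589, -0.1965, 0.1056]
eef_rot: [-0.0, 0.92, 0.391, -0.0]
wrist_force: [0.5, -0.8, -0.9]
opening: 0.341
```

The lugs are in the slots, 3 mm below the rim-rest height, with no force. Sinking further.

Emit:
{"fn": "step_arm", "kwargs": {"targets": "0 0 2 0 0 0; 0 0 4 0 0 0; 0 0 4.5 0 0 0; 0 0 4.5 0 0 0"}}

```text
time_s: 40.75
eef_pos: [0.559, -0.1965, 0.1012]
eef_rot: [-0.0, 0.92, 0.391, -0.0]
wrist_force: [-0.3, 0.3, -1.1]
opening: 0.347
```

Emit:
{"fn": "step_arm", "kwargs": {"targets": "0 0 1 0 0 0; 0 0 1.7 0 0 0; 0 0 1.7 0 0 0"}}

```text
time_s: 41.12
eef_pos: [0.559, -0.1965, 0.0995]
eef_rot: [-0.0, 0.92, 0.391, -0.0]
wrist_force: [-0.6, 0.2, -1.4]
opening: 0.34
```

Emit:
{"fn": "step_arm", "kwargs": {"targets": "0 0 0.5 0 0 0; 0 0 1 0 0 0; 0 0 1 0 0 0"}}

```text
time_s: 41.5
eef_pos: [0.5592, -0.1966, 0.099]
eef_rot: [0.0, 0.92, 0.391, 0.0]
wrist_force: [-1.7, 0.7, 3.0]
opening: 0.339
```

Emit:
{"fn": "step_arm", "kwargs": {"targets": "0 0 0 0 0 0.1; 0 0 0 0 0 0.2; 0 0 0.2 0 0 0.3; 0 0 0.5 0 0 0.4; 0 0 0.5 0 0 0.4"}}

```text
time_s: 42.12
eef_pos: [0.5596, -0.1969, 0.0986]
eef_rot: [0.001, 0.98, 0.201, 0.001]
wrist_force: [0.1, -0.4, 3.8]
opening: 0.342
```

```bash
python3 rg.py 3; python3 -c "
from bench import ctrl;o=ctrl.get_obs();print(o['torque'],o['opening'])"
```

```text
42.125 [ 0.55956849 -0.19689903  0.09863388] [ 0.07706398 -0.35037366  3.83085672] yaw 23.181724610562775 q [-0.54  0.37  1.66 -0.    1.11  0.63]
to barrel dx,dy mm -0.4706335634314245 -0.8531827226053403
[-0.11663252 -0.06059775  0.02558894] 0.340188360752988
```

View pics/rg_3.png

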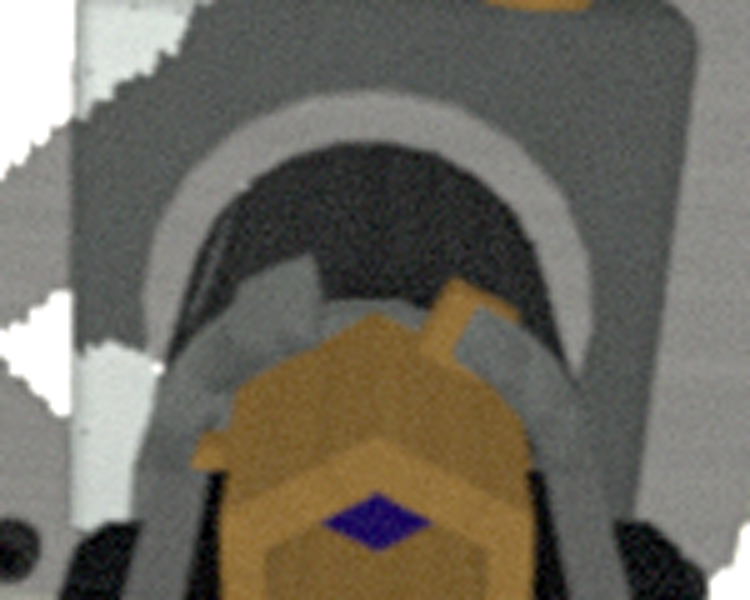

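The right-hand lug (460,310) is sliding under the overhang with low forces. I'll keep turning and let the ring sink.

Emit:
{"fn": "step_arm", "kwargs": {"targets": "0 0 0.5 0 0 0.1; 0 0 1.2 0 0 0.2; 0 0 1.9 0 0 0.3; 0 0 2.5 0 0 0.4; 0 0 2.5 0 0 0.4"}}

```text
time_s: 42.8
eef_pos: [0.5597, -0.197, 0.0966]
eef_rot: [0.001, 1.0, 0.002, 0.001]
wrist_force: [-0.9, 0.2, 5.8]
opening: 0.34
```

Emit:
{"fn": "step_arm", "kwargs": {"targets": "0 0 0.1 0 0 0.1; 0 0 0.2 0 0 0.2; 0 0 0.2 0 0 0.3; 0 0 0.2 0 0 0.36; 0 0 0.2 0 0 0.36"}}

```text
time_s: 43.42
eef_pos: [0.5592, -0.1968, 0.0963]
eef_rot: [0.0, 0.984, -0.176, 0.0]
wrist_force: [-2.8, 0.5, 7.6]
opening: 0.342
```

```bash
python3 rg.py 4; python3 -c "
from bench import ctrl;o=ctrl.get_obs();print(o['torque'],o['opening'])"
```

```text
43.425 [ 0.55917539 -0.19683502  0.09632557] [-2.80313163  0.50059076  7.5850477 ] yaw -20.30523303402447 q [-0.54  0.37  1.66 -0.    1.11  1.39]
to barrel dx,dy mm -0.537727665191444 -0.37149988026860364
[0.10949728 0.5223297  0.06333344] 0.3408657836970371
```

View pics/rg_4.png

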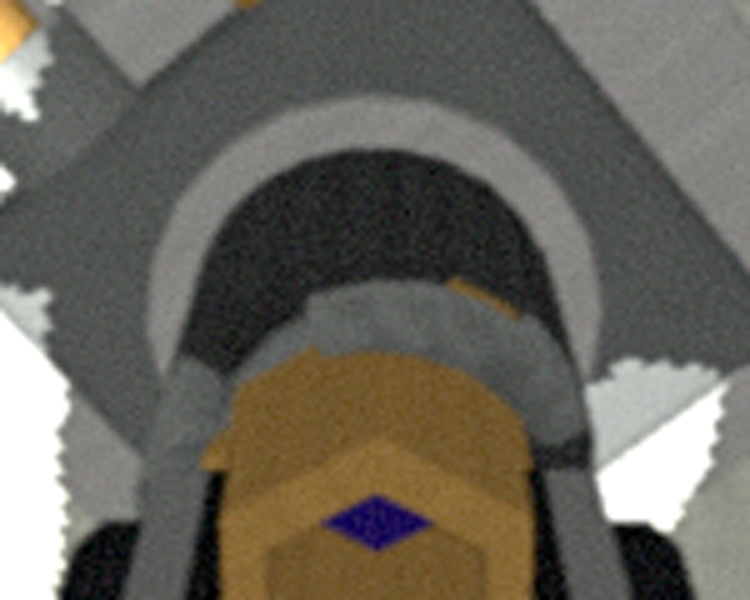

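Emit:
{"fn": "step_arm", "kwargs": {"targets": "0 0 0 0 0 0.05; 0 0 0 0 0 0.1; 0 0 0 0 0 0.1"}}

```text
time_s: 43.85
eef_pos: [0.5587, -0.1963, 0.0962]
eef_rot: [0.0, 0.975, -0.224, -0.001]
wrist_force: [-4.6, 2.0, 9.8]
opening: 0.344
```

```bash
python3 -c "
from bench import ctrl;o=ctrl.get_obs();print(o['torque'],o['opening'],o['eef_rot'],o['wrist_force'])"
```

```text
[0.40472923 0.79047696 1.38717263] 0.343859063350093 [ 3.79394074e-04  9.74671684e-01 -2.23639500e-01 -5.82210260e-04] [-4.64643558  2.02561363  9.75551024]
```

The stop is felt: 1.4 N·m about the axis. I'll relax the twist, release and rise straight up.

Emit:
{"fn": "step_arm", "kwargs": {"targets": "0 0 -0.5 0 0 -0.04; 0 0 -0.5 0 0 -0.04"}}

```text
time_s: 44.1
eef_pos: [0.5586, -0.1963, 0.0964]
eef_rot: [0.0, 0.979, -0.205, -0.001]
wrist_force: [-4.2, 1.7, 7.5]
opening: 0.346
```

Emit:
{"fn": "step_arm", "kwargs": {"targets": "0 0 0 0 0 0; 0 0 0 0 0 0; 0 0 -5 0 0 0; 0 0 -30 0 0 0; 0 0 -70 0 0 0; -30 0 -90 0 0 0; -30 0 -90 0 0 0", "grip": 60}}

```text
time_s: 44.98
eef_pos: [0.5317, -0.1844, 0.188]
eef_rot: [0.001, 0.978, -0.206, 0.002]
wrist_force: [0.4, -0.4, -0.8]
opening: 0.596
```

```bash
python3 inb.py in4; python3 al.py 9
```

```text
44.975 [ 0.53170518 -0.18439093  0.18801849] [ 0.43218832 -0.4176807  -0.79066542]
269 125
45.025 [ 0.53185385 -0.18450842  0.18687168] 0.5982149082163811 [ 0.59035154  0.00528035 -0.71085693]
origin 248 178
```

View pics/in4.png

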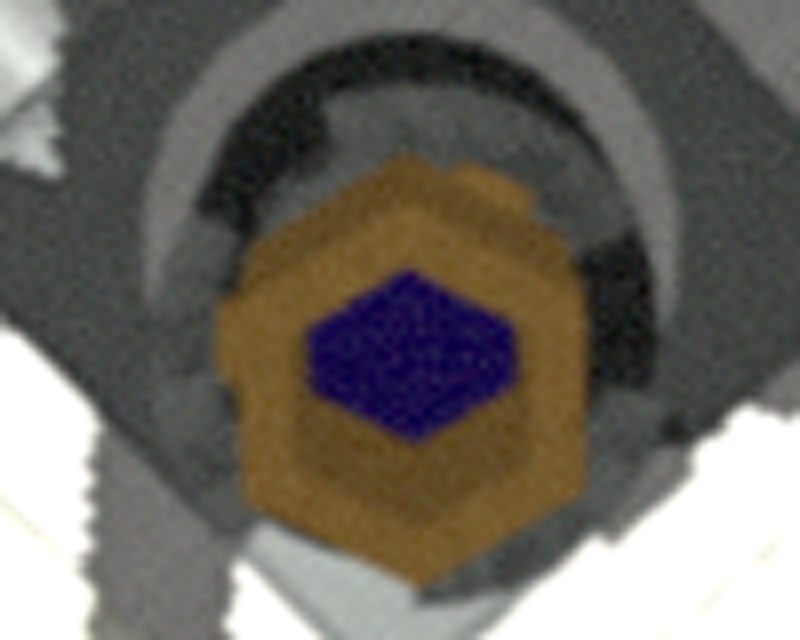

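View pics/al_9e.png

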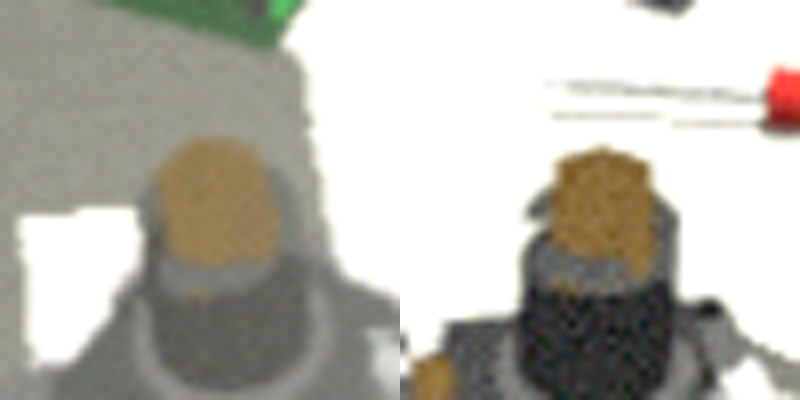

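The ring sits upright and concentric. Its lugs are under the overhangs beyond the slots, with the violet filter visible through the bore. The arm is clear, so I'm handing in.

```bash
python3 -c "
from bench import ctrl,ticket
o=ctrl.get_obs();print(o['time_s'],o['wrist_force']);print(ticket.hand_in())"
```

```text
45.175 [-1.09677335  0.81515304  0.33425868]
the job is handed in; nothing more can be done
None
```

I dropped the lens, spacer and filter into the barrel in that order, then seated the ring's lugs in the slots. I turned the ring clockwise about 70° to its stop and handed in at 45 s; no verdict was reported.

**Last checks**
- **Stack:** wrist pictures showed each of the three parts lying flat and concentric after it dropped.
- **Ring at the stop:** I felt about 1.4 N·m about the axis. The tool height put the ring's foot at about 77 mm, against 77.5 mm for home. The highest upward wrist force while turning was about 10 N.
- **After release:** the ring stayed upright with its lugs under the overhangs, and the arm was clear of everything.
- **Other objects:** I went nowhere near the bottle, rack or screwdriver. I did not measure whether they had moved.

**What went wrong or disagreed**
- I gripped the lens too low at first, so the fingertips met the rim with up to 18 N. I put it back on the tray and regripped it higher.
- My early estimates of the barrel axis disagreed by about 4 mm, because I had taken the rim's outer wall for its top edge. A later fit and the contact forces settled it.
- The ring's clamped height and the seat compression were inferred from the tool height and the felt stop, not measured directly after release.

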